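# Agitator balls into a narrow-necked bottle

### The arm

A 7-joint arm with a two-finger parallel gripper is mounted at the origin on the work surface; the furniture and walls round the work are solid. World frame = base frame: x ahead of the robot, y to its left, z up, the work surface at z = 0. Lengths are in m, angles in degrees, forces in N, time in s.
With the tool pointing down it reaches from about 0.425 to 1.025 m from the base axis. Payload 3.6 kg.
Tool frame: the origin (TCP) lies midway between the tips of the shut fingers; the grasp point (between the pads) lies 19 mm behind it; y points along the fingers, x is the direction in which the jaws open and shut, and the axes are right-handed (so a half turn about y gives the same grasp; the last joint's range is limited). The gripper opens to 85 mm and grips with 20 to 120 N. Pads are 22 mm wide; open, the fingers measure 114 mm over their backs; the gripper's body (76 mm by 85 mm) begins 54 mm behind the grasp point. The pads swing forward as they close: fully open they stand 13 mm farther back than shut.
Start: joints at [60.418, 33.873, 2.773, 92.16, -1.908, 54.013, -1.931], TCP at [0.297, -0.661, 0.197] pointing down, gripper open.
Joint ranges: [-153.93, 153.93], [-27.13, 128.08], [-72.61, 78.16], [10.71, 143.7], [-87.88, 267.88], [4.46, 118.87], [-176.78, 176.78]. Speed limits (degrees/s): [147.25, 147.25, 180, 180, 180, 180, 180].

### API

Orientations are given as a 3x3 rotation matrix whose columns are the frame's x, y, z axes.
In Python, from bench import manip gives the robot as it stands.
- The arm moves only by the tool drive_tool, never from a script. Its argument "moves" is one flat list of numbers, 7 for each row, row after row: the shift along the tool's x, y, z in mm, then the turn, a rotation vector about the tool's x, y, z in rad, then the opening, from -1 (shut) to 1 (fully open), so that 0 is half open. A call has 1 to 12 rows; each row shifts and turns the commanded pose from where the row before left it, along the tool's axes as they then stand; what a row does not reach is not made up. A row lasts 1/8 s, in which the tool goes at most 62.5 mm and 10.7 degrees, less where a joint would pass 70% of its speed; a pose out of reach is approached as far as the arm can. A call is refused whole if a number of a shift passes 62.5 or a number of a turn 0.188, either way. A call with a gripper value outside its range is refused whole. The fingers move at their own pace and stop on an object; "newtons" is the grip in N (left out, the last holds). Time passes only in rows, so rows that do not move let the fingers close. It gives the time, the measured TCP pose, the force and the opening at its end, in the units of the state.
- manip.get_state(): the state, without advancing time (a new reading comes with each control period).
- manip.snapshot(name): name is "scene" or "top"; returns a dict with "image" (420x560x3 uint8, red, green, blue), "z_map" (420x560 float32, m along the optical axis (not along the pixel's ray), 0 where there is no reading), "vfov" (degrees; the focal length in pixels is half the picture's height over the tangent of half this angle, whatever the lens; pixels are square), "cx", "cy" (the principal point, pixels), "dist" ([k1, k2, p1, p2, k3] as OpenCV has them; the pictures are not rectified), "rvec" (rotation vector, rad) and "tvec" (3), from world to camera coordinates, as OpenCV has them. Camera axes: x right, y down, z forward; pixel columns grow to the right and rows downward; lengths in m; the calibration is good to about 2 mm. A picture is of the moment at which its call begins.
- manip.close_job(): hands the job in, once; it reports no verdict.
Trained networks look in a picture, given as the dict that the camera call returned (one of the last four; its "shot" number tells which), for a name from the list of things; names that differ only in an ending like _2 or _b are one class to them, and where a whole thing is asked for, a point or a joint stands for the part that bears it (a point fixed in the world has none). Each returns a list of dicts, best first, with "p" (0 to 1); they miss things now and then, are a little off and sometimes report something else, mostly with a low value. They report only what shows in the picture. A call takes as long as a camera call. They do not tell look-alikes from the thing itself.
- manip.search_frame(picture, query): "location" ([x, y, z] in m, in the coordinates of the camera as it stood for that picture, good to about 4 mm: the middle of the surface that is visible of it).
- manip.silhouettes(picture, query): "pixels" (420x560 bool, what is visible of it).
- manip.spot_point(picture, query): "location" ([x, y, z] in m, in the coordinates of the camera as it stood for that picture, good to about 4 mm: a listed point, or the origin of a listed thing).
The state is a dict: "time": time; "joint_positions": joint angles; "dq": joint speeds; "joint_efforts": joint torques, N m; "position": TCP position; "ee_rot": TCP orientation; "force": force on the tool from outside, world axes, zero at the start; "wrist_torque": the same for the moment, N m; "opening": opening from 0.0 (shut) to 1.0 (fully open).
Only numpy, scipy, OpenCV 4.12 (cv2) and the standard library are available. Lean on these libraries where they do the work, as an engineer would, in place of code of your own. Each camera call takes 0.05 s, during which the arm holds its last target.

### The job

Put the two small steel balls from the rack into the narrow-necked bottle on the filling stand, one at a time through its neck. Leave the two big balls on their cups, the bottle upright in its place, and do not knock over the tester pot or the paint tin.

Things in the scene. Friction and masses are not known exactly. Their poses are not given: they have to be found in the camera images.
- ball_a_center (a point): A loose steel agitator ball, 20 mm across, 33 g, on one of the rack's four cups (any of the four). The point is its centre, about 61 mm above the worktop at the start; it sits about 2 mm deep in the cup, lift it straight up. The two small balls are alike.
- ball_b_center (a point): A loose steel agitator ball, 20 mm across, 33 g, on one of the rack's four cups (any of the four). The point is its centre, about 61 mm above the worktop at the start; it sits about 2 mm deep in the cup, lift it straight up. The two small balls are alike.
- big_a_center (a point): A big steel ball, 34 mm across, 160 g, on another cup of the rack; the point is its centre, about 69 mm above the worktop. It does not fit the bottle and stays where it is.
- big_b_center (a point): A big steel ball, 34 mm across, 160 g, on another cup of the rack; the point is its centre, about 69 mm above the worktop. It does not fit the bottle and stays where it is.
- rack: Fixed square wooden base 140 x 140 x 10 mm with four thin posts (12 mm thick) that carry black cups 20 mm across, rims 53 mm above the worktop. Origin under its centre on the worktop, z up; the posts stand at x, y = +-40 mm along its own axes (80 mm apart).
- bottle: Loose empty aluminium bottle, 350 g, 150 mm tall, body 72 mm across up to 92 mm, sloping shoulder, then from 112 mm a neck 40 mm across outside and 31 mm inside; floor 4 mm thick. Origin at the centre of its underside, z up its axis. It stands between four studs 15 mm high on the stand.
- bottle_mouth (a point): Centre of the bottle's open mouth, level with the rim, 162 mm above the worktop.
- stand: Fixed filling stand, open at the front. Origin on the worktop under the bottle's axis; its x axis points from its front to its back, z up. Base plate 155 x 200 x 12 mm (x -55 to +100 mm); two columns at x = +83, y = +-80 mm carry the head (see head_edge).
- head_edge (a point): Middle of the lower front edge of the stand's white head, which spans 100 mm back from here, 200 mm across, 62 mm up; 110 mm above the bottle's mouth and 8 mm behind its axis. Spouts 54 mm behind it reach 22 mm down. A gripper cannot stand upright over the mouth: it must lean about 35 degrees back to the front, fingertips pointing to the stand's back and down.
- pot_mid (a point): Loose tester pot, 49 mm across, 60 mm tall, bystander on the worktop near the stand's front; the point is its centre half-way up.
- tin_mid (a point): Loose small paint tin, 60 mm across, 55 mm tall, bystander on the worktop near the stand's front; the point is its centre half-way up.
Things that resemble listed ones, but are neither listed nor needed, are in the scene too. What is shaped like the bottle but pink is not meant.

How it is judged:
By the outcome, as a careful person would: the job done as asked, in the order asked, and still so for the second after the job is handed in, with the robot touching nothing.
It also fails if it takes over 72 s, if anything falls off the work surface, if the arm or the gripper's body presses on something with over 40 N, if the wrist force passes 120 N, or if a joint passes its speed limit or range.

## Working session

There is one attempt and no reset: what is moved stays moved. The work goes in short steps, Python scripts to look and compute and a tool call to move; the robot and the scene stay as the last step left them, time stands still between calls to the robot, and variables do not carry over. Pictures are saved under pics/ and viewed, and the job is handed in when it is done.

Besides the shell and the picture viewer there is one more tool, called after "Call:" as name(argument=value, ...) on one line, values as JSON. drive_tool: Moves the arm, as the interface text tells. Its arguments: {"type":"object","properties":{"moves":{"type":"array"},"newtons":{"type":"number"}},"required":["moves"]}

```bash
mkdir -p pics; ls
cat > h.py <<'E'
import numpy as np, cv2
from bench import manip
def f(s): return s['image'].shape[0]/2/np.tan(np.radians(s['vfov'])/2)
def K(s): return np.array([[f(s),0,s['cx']],[0,f(s),s['cy']],[0,0,1.]])
def RT(s):
    R,_=cv2.Rodrigues(np.array(s['rvec'],float)); return R,np.array(s['tvec'],float).ravel()
def c2w(s,p):
    R,t=RT(s); return (np.atleast_2d(p)-t)@R
def w2p(s,P):
    return cv2.projectPoints(np.atleast_2d(np.array(P,float)),np.array(s['rvec'],float),np.array(s['tvec'],float),K(s),np.array(s['dist'],float))[0].reshape(-1,2)
def pix2w(s,uv,z):  # z: depth along axis
    n=cv2.undistortPoints(np.array(uv,float).reshape(-1,1,2),K(s),np.array(s['dist'],float)).reshape(-1,2)
    z=np.ravel(z)
    return c2w(s,np.c_[n*z[:,None],z])
def save(s,n): cv2.imwrite('pics/'+n,s['image'][...,::-1])
E
python3 - <<'E'
from h import *
np.set_printoptions(precision=4,suppress=True)
print(manip.get_state())
for n in ['scene','top']:
    s=manip.snapshot(n); save(s,n+'0.png')
    R,t=RT(s);print(n,-R.T@t,R[2],s['vfov'],s['dist'])
    for q in ['ball_a_center','big_a_center','bottle_mouth','bottle','stand','rack','head_edge','pot_mid','tin_mid']:
        for d in manip.spot_point(s,q):
            print(q,round(d['p'],2),c2w(s,d['location'])[0],w2p(s,c2w(s,d['location']))[0])
E
```

```text
pics
{'time': 0.0, 'joint_positions': array([60.4176, 33.9264,  2.7657, 92.2359, -1.9099, 54.013 , -1.9304]), 'dq': array([ 0.0116,  0.058 , -0.0475, -0.0285,  0.1231,  0.0677, -0.0168]), 'joint_efforts': array([ -0.0004, -54.87  ,   1.5464, -19.8131,   0.0095,   0.0087,
         0.    ]), 'position': array([ 0.2971, -0.6603,  0.1954]), 'ee_rot': array([[ 0.4104, -0.001 ,  0.9119],
       [-0.9119,  0.002 ,  0.4104],
       [-0.0023, -1.    , -0.0001]]), 'force': array([ 0.0788, -0.193 , -0.4845]), 'wrist_torque': array([-0.0122, -0.0266,  0.0085]), 'opening': 0.9990303549548134}
scene [-0.1543 -0.5355  0.5508] [ 0.72    0.5548 -0.4168] 51.24156226050668 [0.0121 0.     0.     0.     0.    ]
ball_a_center 0.5 [ 0.4783 -0.2905  0.0621] [379.8777 308.4568]
big_a_center 0.75 [ 0.5074 -0.2114  0.0678] [348.4427 284.5134]
bottle_mouth 0.94 [0.6155 0.0534 0.1657] [271.944  193.4946]
bottle_mouth 0.87 [ 0.3788 -0.0722  0.1526] [249.6942 253.8124]
bottle_mouth 0.76 [ 0.4914 -0.0975  0.1509] [295.3716 234.9762]
bottle_mouth 0.66 [ 0.532  -0.2612  0.0088] [375.4336 311.8509]
bottle_mouth 0.62 [
[... 957 characters left out ...]
 ] [303.1055 261.4245]
bottle_mouth 0.69 [0.6168 0.0536 0.1602] [250.7768 171.3107]
bottle 0.9 [ 0.3787 -0.0743 -0.0013] [300.1194 258.313 ]
bottle 0.84 [ 0.4996 -0.0969 -0.0022] [306.4594 217.5334]
bottle 0.7 [0.6197 0.0521 0.0127] [255.5588 178.4708]
bottle 0.66 [0.6115 0.2521 0.0012] [190.0804 183.6507]
bottle 0.46 [ 0.4817 -0.2914  0.0583] [375.8671 220.901 ]
stand 0.69 [ 0.6172  0.0516 -0.0035] [256.1715 180.0641]
rack 0.8 [ 0.5366 -0.2656 -0.0021] [362.0742 203.7331]
head_edge 0.69 [0.6293 0.0562 0.264 ] [245.755 158.824]
pot_mid 0.59 [0.4243 0.0381 0.0255] [261.4743 244.088 ]
pot_mid 0.3 [0.619  0.0531 0.1574] [251.0541 170.6475]
tin_mid 0.79 [0.4131 0.2027 0.0284] [205.2258 249.3294]
```

View pics/scene0.png

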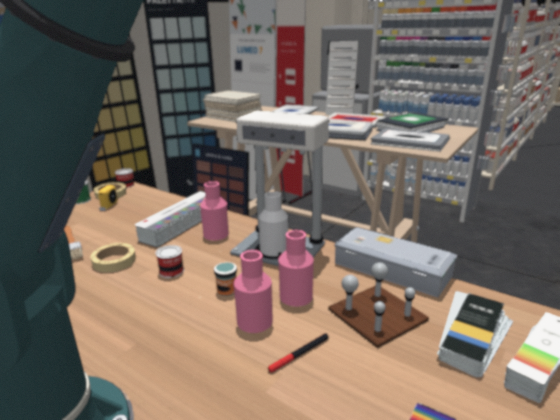

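View pics/top0.png

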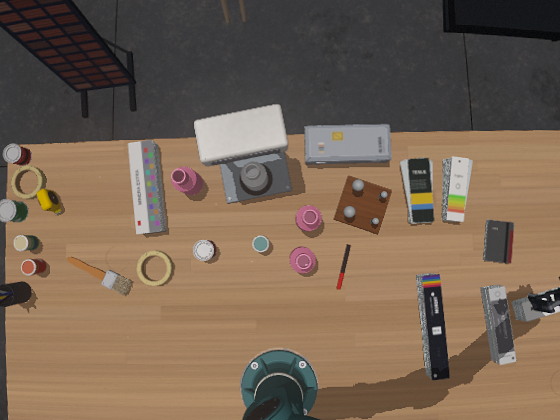

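Run:
```python
from h import *
s=cv2.imread('pics/scene0.png'); t=cv2.imread('pics/top0.png')
a=cv2.resize(s[260:350,310:430],(400,300),interpolation=cv2.INTER_CUBIC)
b=cv2.resize(t[165:255,300:420],(400,300),interpolation=cv2.INTER_CUBIC)
c=cv2.resize(s[120:270,200:400],(400,300),interpolation=cv2.INTER_CUBIC)
d=cv2.resize(t[120:270,180:380],(400,300),interpolation=cv2.INTER_CUBIC)
cv2.imwrite('pics/crop0.png',np.vstack([np.hstack([a,b]),np.hstack([c,d])]))
```

```text
(no output)
```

View pics/crop0.png

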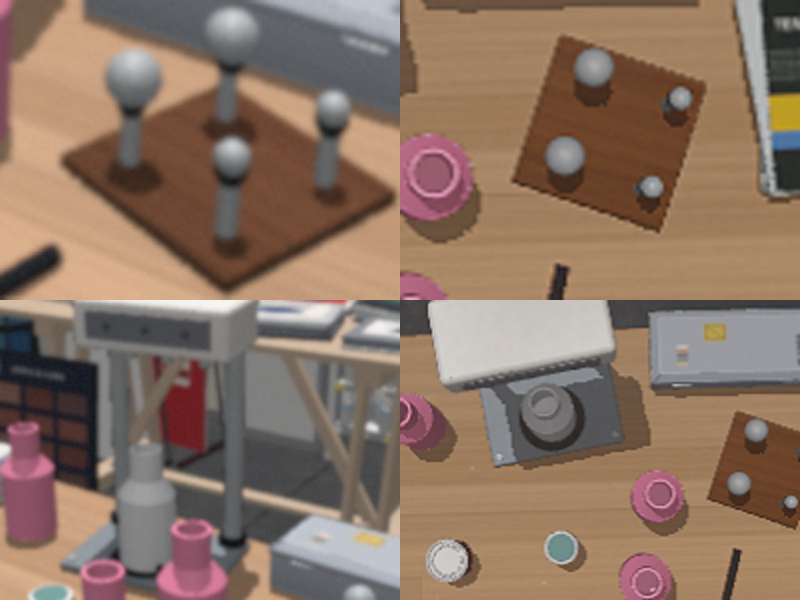

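The meant things: 
- **Bottle:** of the four bottle shapes in scene, the three at (214,215), (296,275) and (254,295) are pink. The grey one at (273,225), on the stand under the white head, is the one to fill.
- **Small balls:** these are at scene (379,308) and (409,293), top (375,221) and (384,195). The big ones at scene (349,284) and (380,270) stay.

Next I measure these precisely.

Run:
```python
from h import *
np.set_printoptions(precision=4,suppress=True)
def ray_at(s,uv,z):
    a=pix2w(s,uv,[0.5])[0]; b=pix2w(s,uv,[1.0])[0]; return a+(b-a)*(z-a[2])/(b[2]-a[2])
S={n:manip.snapshot(n) for n in ['scene','top']}
for n,s in S.items():
    for q,z in [('ball_a_center',.061),('big_a_center',.069),('bottle',None),('stand',None)]:
        for d in manip.silhouettes(s,q):
            m=d['pixels']; v,u=np.nonzero(m)
            uv=[(u.min()+u.max())/2,(v.min()+v.max())/2]; uvm=[u.mean(),v.mean()]
            print(n,q,round(d['p'],2),m.sum(),uvm, ray_at(s,uvm,z) if z else '')
# bottle mouth from depth, top cam and scene
for n,s in S.items():
    Z=s['z_map']; vv,uu=np.nonzero(Z>0)
    P=pix2w(s,np.c_[uu,vv],Z[vv,uu])
    k=(abs(P[:,2]-.162)<.006)&(np.hypot(P[:,0]-.616,P[:,1]-.053)<.03)
    print(n,'rim',k.sum(),P[k].mean(0),P[k].min(0),P[k].max(0))
    h=(abs(P[:,2]-.334)<.008)&(np.hypot(P[:,0]-.67,P[:,1]-.06)<.2)
    if h.sum()>50:
        r=cv2.minAreaRect(P[h,:2].astype(np.float32)*1000); print('head top',h.sum(),r)
    b=(abs(P[:,2]-.012)<.006)&(abs(P[:,0]-.62)<.11)&(abs(P[:,1]-.055)<.12)
    print('base',b.sum(),cv2.minAreaRect(P[b,:2].astype(np.float32)*1000))
    for q in [(.48,-.29),(.555,-.31)]:
        k=(P[:,2]>.056)&(np.hypot(P[:,0]-q[0],P[:,1]-q[1])<.03); print('ball',k.sum(),P[k].mean(0),P[k].max(0))
```

```text
scene ball_a_center 0.42 93 [np.float64(379.1720430107527), np.float64(307.0967741935484)] [ 0.4827 -0.2872  0.061 ]
scene big_a_center 0.51 219 [np.float64(349.81278538812785), np.float64(283.4063926940639)] [ 0.5108 -0.2126  0.069 ]
scene big_a_center 0.4 82 [np.float64(409.3170731707317), np.float64(292.4878048780488)] [ 0.5466 -0.3183  0.069 ]
scene big_a_center 0.34 1465 [np.float64(273.19112627986345), np.float64(225.5433447098976)] [0.6357 0.0677 0.069 ]
scene bottle 0.78 1519 [np.float64(273.1454904542462), np.float64(225.1514154048716)] 
scene bottle 0.75 1304 [np.float64(214.08282208588957), np.float64(213.26993865030676)] 
scene bottle 0.63 2461 [np.float64(253.4148720032507), np.float64(294.0402275497765)] 
scene bottle 0.62 2164 [np.float64(295.86506469500927), np.float64(271.0369685767098)] 
scene stand 0.84 5591 [np.float64(284.5126095510642), np.float64(164.38418887497764)] 
top big_a_center 0.53 105 [np.float64(348.9142857142857), np.float64(211.28571428571428)] [ 0.5106 -0.2136  0.069 ]
top bottle 0.85 550 [np.float64(307.5090909090909), np.float64(217.6854545454545
[... 499 characters left out ...]
9, 198.57789611816406), 9.619171142578125)
base 741 ((636.5210571289062, 54.86035919189453), (155.95941162109375, 201.55711364746094), 10.060906410217285)
ball 96 [ 0.4772 -0.2897  0.0659] [ 0.4901 -0.2785  0.0733]
ball 87 [ 0.5517 -0.3173  0.0658] [ 0.5631 -0.3076  0.0728]
top rim 67 [0.6203 0.0515 0.1601] [0.5997 0.0346 0.1562] [0.6396 0.069  0.1658]
head top 3753 ((675.2401123046875, 62.46336364746094), (98.5494384765625, 198.57745361328125), 9.507125854492188)
base 1998 ((625.1798095703125, 53.034019470214844), (121.34916687011719, 197.19349670410156), 9.78046703338623)
ball 39 [ 0.4829 -0.2875  0.0648] [ 0.4928 -0.2792  0.069 ]
ball 41 [ 0.5574 -0.3159  0.0651] [ 0.5664 -0.3079  0.0712]
```

```bash
cat >> h.py <<'E'
from scipy.spatial.transform import Rotation as Ro
YAW=np.radians(9.65)
def Rt(lean,yaw=YAW):
    c,s=np.cos(yaw),np.sin(yaw); l=np.radians(lean)
    x=np.array([s,-c,0]); y=np.array([np.sin(l)*c,np.sin(l)*s,-np.cos(l)]); return np.c_[x,y,np.cross(x,y)]
def rel(p,R,p2,R2):
    "shift in the current tool axes, rotvec total"
    return R.T@(np.array(p2)-p)*1000, Ro.from_matrix(R.T@R2).as_rotvec()
E
python3 - <<'E'
from h import *
np.set_printoptions(precision=4,suppress=True)
s=manip.get_state(); p,R=s['position'],s['ee_rot']
print(s['time'],p,rel(p,R,p,Rt(0))[1], rel(p,Rt(0),[.4825,-.2872,.13],Rt(0))[0])
E
```

```text
1.5 [ 0.2975 -0.6612  0.1966] [ 0.0001  0.2545 -0.    ] [-337.6547   66.5743  245.0828]
```

Call:
drive_tool(moves=[0, 0, 0, 0, 0.127, 0, 0.1, 0, 0, 0, 0, 0.1275, 0, 0.1, -37.5, 0, 27.2, 0, 0, 0, 0.1, -37.5, 0, 27.2, 0, 0, 0, 0.1, -37.5, 0, 27.2, 0, 0, 0, 0.1, -37.5, 0, 27.2, 0, 0, 0, 0.1, -37.5, 0, 27.2, 0, 0, 0, 0.1, -37.5, 0, 27.2, 0, 0, 0, 0.1, -37.5, 20, 27.2, 0, 0, 0, 0.1, -37.5, 20, 27.2, 0, 0, 0, 0.1, -37.5, 26, 27.2, 0, 0, 0, 0.1, 0, 0, 0, 0, 0, 0, 0.1], newtons=30)

```text
time: 3.0
position: [0.4835, -0.2816, 0.1288]
ee_rot: [[0.176, -0.002, 0.984], [-0.984, 0.004, 0.176], [-0.005, -1.0, -0.002]]
force: [-0.2, -0.8, 0.0]
opening: 0.55
```

Run:
```python
from h import *
np.set_printoptions(precision=4,suppress=True)
for n in ['scene','top']:
    s=manip.snapshot(n)
    st=manip.get_state(); print(st['position'],st['time'])
    c={'scene':(330,430,240,345),'top':(320,420,150,255)}[n]
    im=s['image'][c[2]:c[3],c[0]:c[1],::-1]
    cv2.imwrite('pics/%s1.png'%n,cv2.resize(im,None,fx=5,fy=5,interpolation=cv2.INTER_CUBIC))
    for q in ['ball_a_center']:
        for d in manip.spot_point(s,q): print(n,d['p'],c2w(s,d['location'])[0],w2p(s,c2w(s,d['location']))[0])
    print(w2p(s,[st['position'],[.4825,-.2872,.061]]))
st=manip.get_state()
print(rel(st['position'],st['ee_rot'],[.4825,-.2872,.053],Rt(0)))
```

```text
[ 0.4829 -0.285   0.1298] 3.05
scene 0.61 [ 0.4776 -0.29    0.0652] [379.5701 307.1263]
[[380.9303 274.5214]
 [379.0976 307.153 ]]
[ 0.4823 -0.2886  0.131 ] 3.15
[[380.9191 219.5631]
 [374.6059 220.6064]]
(array([-2.0753, 78.2156,  0.7106]), array([-0.0005, -0.0023,  0.0016]))
```

View pics/scene1.png

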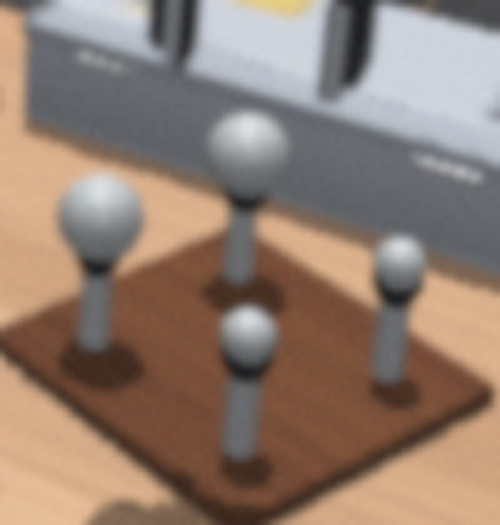

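View pics/top1.png

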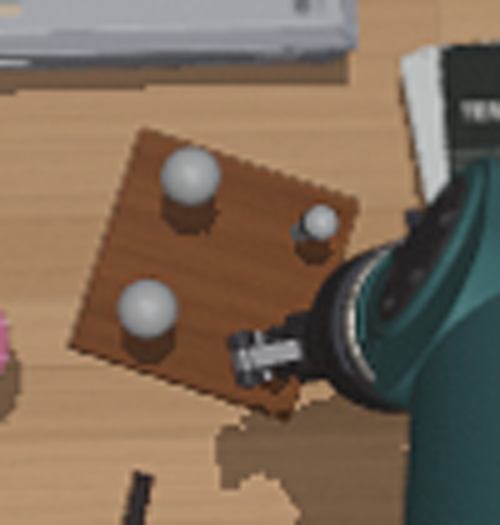

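Run:
```python
from h import *
np.set_printoptions(precision=4,suppress=True)
s=manip.snapshot('scene'); st=manip.get_state(); print(st['position'],st['opening'],st['joint_positions'])
Z=s['z_map']; vv,uu=np.nonzero(Z>0); P=pix2w(s,np.c_[uu,vv],Z[vv,uu])
k=(np.hypot(P[:,0]-.4825,P[:,1]+.287)<.07)&(P[:,2]>.1)
Q=P[k]; print(k.sum())
loc=(Q-st['position'])@st['ee_rot']
for a,b in [(-.06,-.005),(.005,.06)]:
    m=(loc[:,0]>a)&(loc[:,0]<b)&(loc[:,1]>-.06); L=loc[m]; print(m.sum(),L.min(0),L.max(0))
    for y in np.arange(-.06,.005,.008):
        n=(L[:,1]>=y)&(L[:,1]<y+.008)
        if n.sum(): print(round(y,3),n.sum(),L[n].min(0),L[n].max(0))
cv2.imwrite('pics/scene2.png',cv2.resize(s['image'][120:345,280:480,::-1],None,fx=2.6,fy=2.6,interpolation=cv2.INTER_CUBIC))
```

```text
[ 0.482  -0.2895  0.1313] 0.5507682974453584 [ 23.0641  27.2672   4.4231 116.6831  -3.3442  36.0754 -50.8189]
13225
93 [-0.0365 -0.0599 -0.0125] [-0.0231 -0.0395  0.0126]
-0.06 43 [-0.0365 -0.0599 -0.0124] [-0.0231 -0.052   0.0126]
-0.052 37 [-0.0358 -0.0519 -0.0125] [-0.0231 -0.044   0.0098]
-0.044 13 [-0.0292 -0.0436 -0.011 ] [-0.0236 -0.0395  0.0103]
88 [ 0.0233 -0.0598 -0.0126] [ 0.037  -0.0396  0.008 ]
-0.06 40 [ 0.0243 -0.0598 -0.0126] [ 0.0369 -0.052   0.008 ]
-0.052 39 [ 0.0233 -0.0518 -0.0121] [ 0.037  -0.0444  0.0048]
-0.044 9 [ 0.024  -0.0438 -0.0124] [ 0.03   -0.0396  0.0013]
```

View pics/scene2.png

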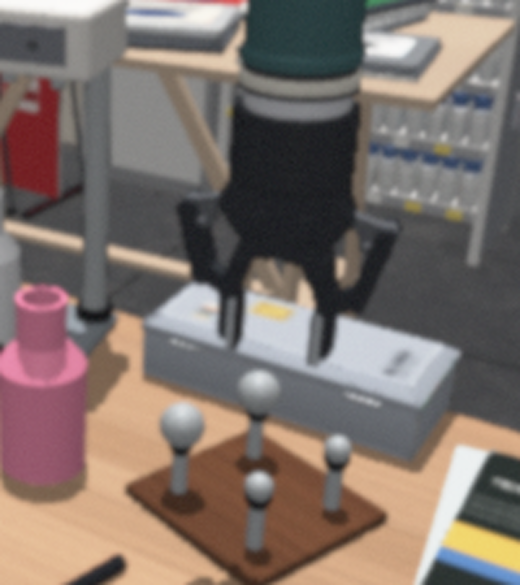

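Call:
drive_tool(moves=[0, 0, 0, 0, 0, 0, -1, 0, 0, 0, 0, 0, 0, -1, 0, 0, 0, 0, 0, 0, -1, 0, 0, 0, 0, 0, 0, -1, 0, 0, 0, 0, 0, 0, -1, 0, 0, 0, 0, 0, 0, -1])

```text
time: 4.0
position: [0.4823, -0.2874, 0.1306]
ee_rot: [[0.168, -0.0, 0.986], [-0.986, 0.0, 0.168], [-0.0, -1.0, -0.0]]
force: [1.0, 0.2, 0.2]
opening: -0.001
```

Run:
```python
from h import *
np.set_printoptions(precision=4,suppress=True)
st=manip.get_state(); print(st['position'],st['opening'],st['ee_rot'])
for n in ['scene','top']:
    s=manip.snapshot(n)
    Z=s['z_map']; vv,uu=np.nonzero(Z>0); P=pix2w(s,np.c_[uu,vv],Z[vv,uu])
    k=(np.hypot(P[:,0]-.4825,P[:,1]+.287)<.12)&(P[:,2]>.1)
    loc=(P[k]-st['position'])@st['ee_rot']; print(n)
    for y in np.arange(-.16,.03,.008):
        m=(loc[:,1]>=y)&(loc[:,1]<y+.008)&(abs(loc[:,2])<.07)&(abs(loc[:,0])<.08)
        if m.sum(): print(round(y,3),m.sum(),loc[m].min(0),loc[m].max(0))
    if n=='scene': cv2.imwrite('pics/scene3.png',cv2.resize(s['image'][120:345,280:480,::-1],None,fx=2.6,fy=2.6,interpolation=cv2.INTER_CUBIC))
```

```text
[ 0.4823 -0.2874  0.1306] -0.001116365008343123 [[ 0.1676 -0.0001  0.9858]
 [-0.9858  0.      0.1676]
 [-0.     -1.     -0.    ]]
scene
-0.16 141 [-0.0385 -0.1599 -0.0146] [ 0.0396 -0.152   0.005 ]
-0.152 259 [-0.0407 -0.152  -0.0202] [ 0.042  -0.144   0.0061]
-0.144 284 [-0.0455 -0.144  -0.022 ] [ 0.0472 -0.1361  0.006 ]
-0.136 353 [-0.0591 -0.1359 -0.0208] [ 0.0601 -0.128   0.0135]
-0.128 325 [-0.0611 -0.128  -0.0198] [ 0.0615 -0.12    0.0124]
-0.12 238 [-0.057  -0.1199 -0.0196] [ 0.0579 -0.112   0.0106]
-0.112 224 [-0.0537 -0.112  -0.0187] [ 0.0526 -0.1041  0.0132]
-0.104 196 [-0.0459 -0.104  -0.0194] [ 0.0462 -0.0961  0.0149]
-0.096 250 [-0.0389 -0.0959 -0.0141] [ 0.0402 -0.088   0.0135]
-0.088 163 [-0.0328 -0.088  -0.015 ] [ 0.0335 -0.0801  0.0097]
-0.08 72 [-0.0197 -0.08   -0.014 ] [ 0.0185 -0.072   0.0041]
-0.072 73 [-0.0127 -0.072  -0.013 ] [ 0.0138 -0.064   0.0054]
-0.064 75 [-0.0132 -0.0638 -0.0134] [ 0.014  -0.0562  0.0054]
-0.056 75 [-0.0135 -0.056  -0.0123] [ 0.0138 -0.0482  0.005 ]
-0.048 54 [-0.0131 -0.0477 -0.0131] [ 0.0134 -0.04    0.006 ]
-0.04 8 [-0.0046 -0.0398 -0.0108] [ 0.0065 -0.0377 -0.0034]
top
-0.16 11 [-0.0369 -0.1591 -0.0057] [-0.0349 -0.1522  0.0103]
-0.152 15 [-0.0402 -0.1518 -0.008 ] [-0.0343 -0.1444  0.0113]
-0.144 16 [-0.0415 -0.1432 -0.0041] [-0.0352 -0.1373  0.0118]
-0.136 28 [-0.0578 -0.1357 -0.0083] [-0.0409 -0.128   0.0064]
-0.128 57 [-0.0608 -0.1279 -0.0106] [-0.0405 -0.1203  0.0143]
-0.12 10 [-0.0455 -0.1199 -0.0102] [-0.0394 -0.1165  0.0121]
-0.112 7 [-0.0371 -0.1107 -0.0085] [-0.0338 -0.1045  0.0131]
-0.104 6 [-0.0327 -0.1031 -0.0101] [-0.027  -0.0977  0.0127]
-0.096 1 [-0.0232 -0.0921 -0.0106] [-0.0232 -0.0921 -0.0106]
-0.088 2 [-0.0267 -0.0855 -0.0121] [-0.0237 -0.0845  0.0148]
```

View pics/scene3.png

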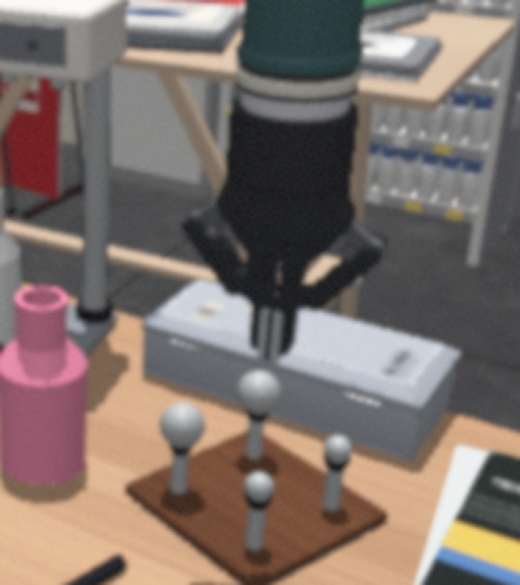

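The closed fingertips show up 38 mm behind the reported TCP in both cameras, although both cameras agree on the other heights. So I will descend in stages and check by eye, with the fingers straddling the post.

Call:
drive_tool(moves=[0, 0, 0, 0, 0, 0, 0.1, 0, 0, 0, 0, 0, 0, 0.1, 0, 0, 0, 0, 0, 0, 0.1, 0, 15, 0, 0, 0, 0, 0.1, 0, 15, 0, 0, 0, 0, 0.1, 0, 15, 0, 0, 0, 0, 0.1, 0, 15, 0, 0, 0, 0, 0.1, 0, 15, 0, 0, 0, 0, 0.1, 0, 10, 0, 0, 0, 0, 0.1, 0, 0, 0, 0, 0, 0, 0.1, 0, 0, 0, 0, 0, 0, 0.1])

```text
time: 5.48
position: [0.4826, -0.2876, 0.0458]
ee_rot: [[0.167, 0.001, 0.986], [-0.986, -0.0, 0.167], [0.0, -1.0, 0.001]]
force: [0.3, -0.0, 0.4]
opening: 0.551
```

```bash
cat > look.py <<'E'
from h import *
import sys
np.set_printoptions(precision=4,suppress=True)
st=manip.get_state(); print(st['time'],st['position'],st['opening'],st['force'])
s=manip.snapshot('scene')
Z=s['z_map']; vv,uu=np.nonzero(Z>0); P=pix2w(s,np.c_[uu,vv],Z[vv,uu])
loc=(P-st['position'])@st['ee_rot']
for a,b in [(-.06,-.0),(.0,.06)]:
    m=(loc[:,0]>a)&(loc[:,0]<b)&(loc[:,1]>-.075)&(loc[:,1]<-.025)&(abs(loc[:,2])<.02); L=loc[m]
    if m.sum(): print(m.sum(),L.min(0),L.max(0),L.mean(0))
c=w2p(s,st['position']-.03*st['ee_rot'][:,1])[0].astype(int); 
im=s['image'][max(0,c[1]-55):c[1]+55,max(0,c[0]-70):c[0]+70,::-1]
print('crop origin',max(0,c[0]-70),max(0,c[1]-55))
cv2.imwrite('pics/'+sys.argv[1]+'.png',cv2.resize(im,None,fx=5,fy=5,interpolation=cv2.INTER_CUBIC))
E
python3 look.py d1
```

```text
5.475 [ 0.4826 -0.2876  0.0458] 0.5511923257637045 [ 0.3492 -0.0401  0.4237]
156 [-0.0372 -0.0749 -0.0122] [-0.0002 -0.0251  0.0124] [-0.0273 -0.0578 -0.0053]
148 [ 0.     -0.0747 -0.0129] [ 0.0373 -0.0253  0.0071] [ 0.0293 -0.058  -0.0072]
crop origin 309 245
```

View pics/d1.png

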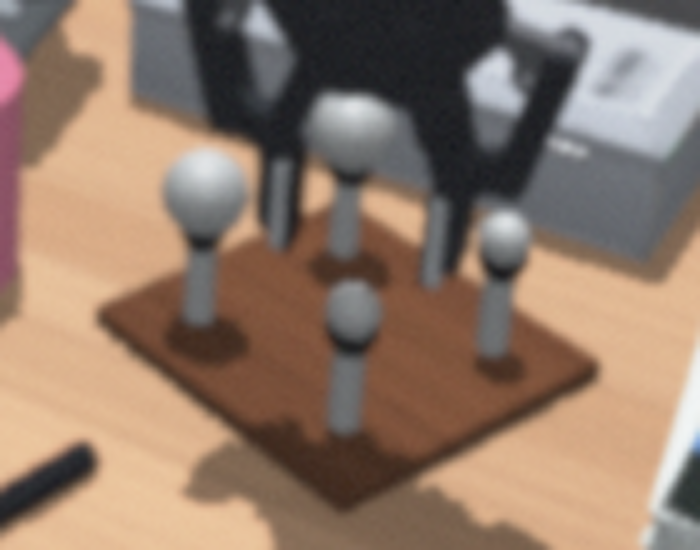

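Call:
drive_tool(moves=[0, 8, 0, 0, 0, 0, 0.1, 0, 8, 0, 0, 0, 0, 0.1, 0, 8, 0, 0, 0, 0, 0.1, 0, 7, 0, 0, 0, 0, 0.1, 0, 0, 0, 0, 0, 0, 0.1, 0, 0, 0, 0, 0, 0, 0.1])

```text
time: 6.28
position: [0.4823, -0.2875, 0.0146]
ee_rot: [[0.167, 0.0, 0.986], [-0.986, -0.0, 0.167], [0.0, -1.0, 0.0]]
force: [-0.3, -0.7, -0.0]
opening: 0.549
```

```bash
python3 look.py d2
```

```text
6.275 [ 0.4823 -0.2875  0.0146] 0.5485195322010538 [-0.3321 -0.6549 -0.0251]
197 [-0.0379 -0.0748 -0.0129] [-0.0005 -0.0267  0.0117] [-0.021  -0.0546 -0.0056]
229 [ 0.0001 -0.0746 -0.013 ] [ 0.0371 -0.025   0.0068] [ 0.0196 -0.0533 -0.0065]
crop origin 308 259
```

View pics/d2.png

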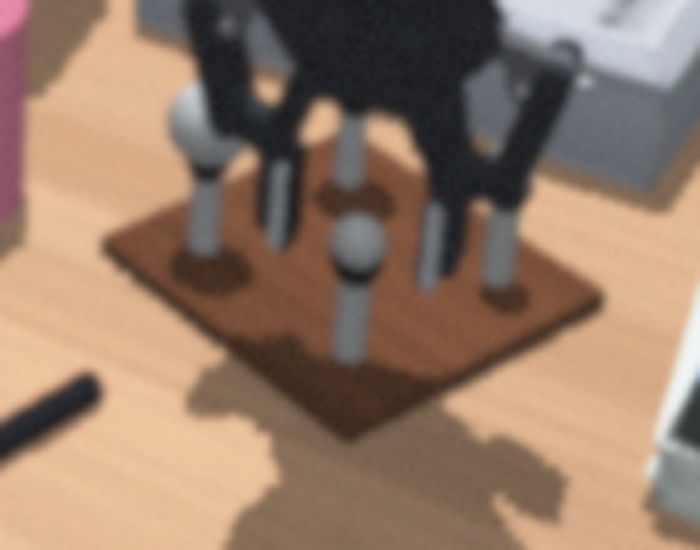

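Call:
drive_tool(moves=[0, -2, 0, 0, 0, 0, 0.1, 0, 0, 0, 0, 0, 0, -0.6, 0, 0, 0, 0, 0, 0, -0.6, 0, 0, 0, 0, 0, 0, -0.6, 0, 0, 0, 0, 0, 0, -1, 0, 0, 0, 0, 0, 0, -1, 0, 0, 0, 0, 0, 0, -1, 0, 0, 0, 0, 0, 0, -1], newtons=30)

```text
time: 7.32
position: [0.4825, -0.2876, 0.0168]
ee_rot: [[0.167, 0.0, 0.986], [-0.986, -0.0, 0.167], [0.0, -1.0, 0.0]]
force: [-0.0, -0.5, 5.6]
opening: 0.206
```

```bash
python3 look.py d3
```

```text
7.325 [ 0.4825 -0.2876  0.0168] 0.20568223103681002 [-0.0341 -0.525   5.6105]
208 [-0.0226 -0.0749 -0.0128] [-0.     -0.0261  0.0115] [-0.0107 -0.0545 -0.0059]
215 [ 0.     -0.0743 -0.0123] [ 0.0224 -0.0263  0.0076] [ 0.0118 -0.0531 -0.0069]
crop origin 308 258
```

View pics/d3.png

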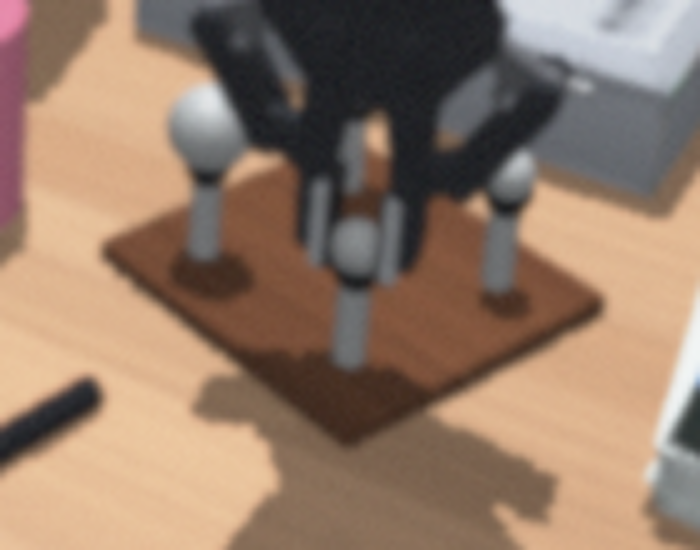

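Call:
drive_tool(moves=[0, -5, 0, 0, 0, 0, -1, 0, -10, 0, 0, 0, 0, -1, 0, -10, 0, 0, 0, 0, -1, 0, 0, 0, 0, 0, 0, -1, 0, 0, 0, 0, 0, 0, -1])

```text
time: 8.0
position: [0.4822, -0.2874, 0.0417]
ee_rot: [[0.168, 0.0, 0.986], [-0.986, -0.0, 0.168], [0.0, -1.0, 0.0]]
force: [0.4, 0.1, -0.5]
opening: 0.207
```

```bash
python3 look.py d4
```

```text
8.0 [ 0.4822 -0.2874  0.0417] 0.20667428497592533 [ 0.4429  0.1307 -0.5425]
192 [-0.0232 -0.0745 -0.0132] [-0.0001 -0.0372  0.012 ] [-0.0116 -0.0567 -0.006 ]
200 [ 0.     -0.0748 -0.0124] [ 0.0226 -0.0372  0.0073] [ 0.0126 -0.0552 -0.0069]
crop origin 309 247
```

View pics/d4.png

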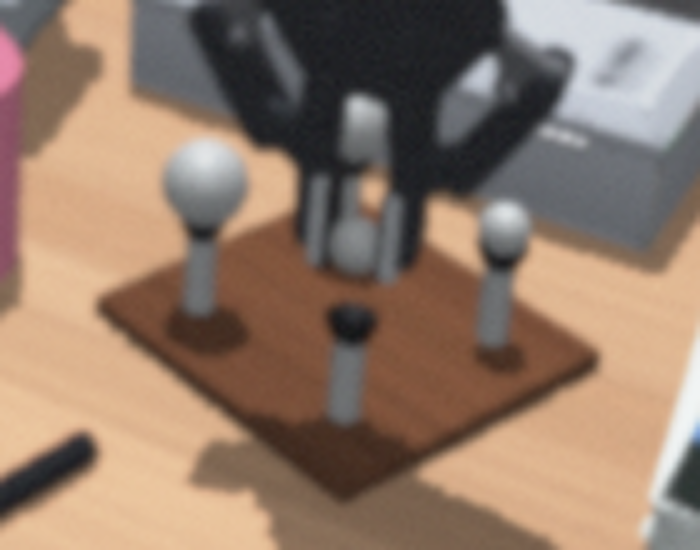

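```bash
cat >> h.py <<'E'
AX=np.array([.6165,.0515]); SX=np.array([np.cos(YAW),np.sin(YAW)])
def tcp(ball,R,off=.044): return np.array(ball)+R[:,1]*off
E
python3 - <<'E'
from h import *
np.set_printoptions(precision=2,suppress=True)
st=manip.get_state(); p,R=st['position'],st['ee_rot']
A=tcp([.4825,-.2872,.24],Rt(0)); print('up',rel(p,Rt(0),A,Rt(0)))
B=tcp([*(AX-.1*SX),.225],Rt(35)); print('rot',rel(A,Rt(0),A,Rt(35))[1],'then move',rel(A,Rt(35),B,Rt(35))[0],B)
C=tcp([*AX,.20],Rt(35)); print('to axis',rel(B,Rt(35),C,Rt(35))[0],C)
D=tcp([*AX,.179],Rt(35)); print('down',rel(C,Rt(35),D,Rt(35))[0],D)
E
```

```text
up (array([  -0.04, -154.47,    0.39]), array([0., 0., 0.]))
rot [ 0.61 -0.    0.  ] then move [-311.45   71.22   89.44] [0.54 0.04 0.19]
to axis [ 0.   77.84 67.58] [0.64 0.06 0.16]
down [  0.    17.2  -12.05] [0.64 0.06 0.14]
```

Call:
drive_tool(moves=[0, -31, 0, 0, 0, 0, -1, 0, -31, 0, 0, 0, 0, -1, 0, -31, 0, 0, 0, 0, -1, 0, -31, 0, 0, 0, 0, -1, 0, -30.5, 0, 0, 0, 0, -1, 0, 0, 0, 0.153, 0, 0, -1, 0, 0, 0, 0.153, 0, 0, -1, 0, 0, 0, 0.153, 0, 0, -1, 0, 0, 0, 0.152, 0, 0, -1, 0, 0, 0, 0, 0, 0, -1])

```text
time: 9.3
position: [0.4807, -0.2865, 0.1911]
ee_rot: [[0.167, 0.503, 0.848], [-0.986, 0.099, 0.135], [-0.016, -0.859, 0.512]]
force: [0.2, 0.2, -1.4]
opening: 0.204
```

```bash
python3 look.py e1
python3 - <<'E'
from h import *
np.set_printoptions(precision=3,suppress=True)
st=manip.get_state(); p,R=st['position'],st['ee_rot']; print(R, st['joint_positions'])
B=tcp([*(AX-.1*SX),.225],Rt(35)); print(rel(p,R,B,Rt(35)))
E
```

```text
9.3 [ 0.4807 -0.2865  0.1911] 0.20428675118920547 [ 0.2448  0.1531 -1.3789]
198 [-0.0221 -0.0746 -0.0111] [-0.0001 -0.0342  0.0118] [-0.01   -0.0567 -0.0042]
174 [ 0.0001 -0.0749 -0.0117] [ 0.0233 -0.0364  0.0086] [ 0.0124 -0.0547 -0.0063]
crop origin 313 179
[[ 0.171  0.503  0.847]
 [-0.985  0.099  0.14 ]
 [-0.014 -0.859  0.513]] [ 64.329  21.22  -30.407 128.82  -46.834  16.739   0.581]
(array([-309.482,   64.841,   94.342]), array([ 0.073, -0.004, -0.013]))
```

View pics/e1.png

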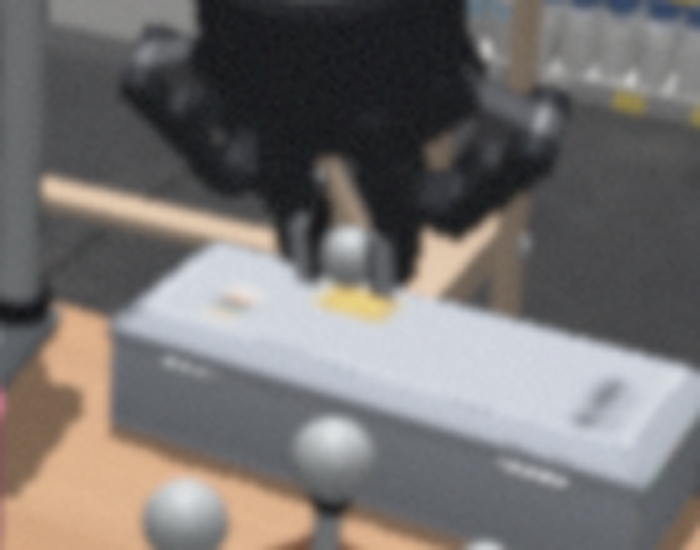

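Call:
drive_tool(moves=[-30, 7, 9, 0, 0, 0, -1, -30, 7, 9, 0, 0, 0, -1, -30, 7, 9, 0, 0, 0, -1, -30, 7, 9, 0, 0, 0, -1, -30, 7, 9, 0, 0, 0, -1, -30, 7, 9, 0, 0, 0, -1, -30, 7, 9, 0, 0, 0, -1, -30, 7, 9, 0, 0, 0, -1, -30, 7, 9, 0, 0, 0, -1, -30, 7, 9, 0, 0, 0, -1, 0, 0, 0, 0, 0, 0, -1, 0, 0, 0, 0, 0, 0, -1])

```text
time: 10.85
position: [0.545, 0.0206, 0.1995]
ee_rot: [[0.186, 0.485, 0.855], [-0.982, 0.108, 0.152], [-0.018, -0.868, 0.496]]
force: [-0.3, -0.8, -1.0]
opening: 0.204
```

```bash
cat > lookB.py <<'E'
from h import *
import sys
np.set_printoptions(precision=4,suppress=True)
st=manip.get_state(); p,R=st['position'],st['ee_rot']
print(st['time'],p,'ball',p-R[:,1]*.044,'open',st['opening'],st['force'],st['joint_positions'])
S={}
for n in ['scene','top']:
    s=manip.snapshot(n); S[n]=s
    Z=s['z_map']; vv,uu=np.nonzero(Z>0); P=pix2w(s,np.c_[uu,vv],Z[vv,uu])
    loc=(P-p)@R
    m=(abs(loc[:,0])<.027)&(loc[:,1]>-.075)&(loc[:,1]<-.025)&(abs(loc[:,2])<.02); L=loc[m]
    if m.sum(): print(n,'fingers',m.sum(),L.min(0),L.max(0),L.mean(0))
    m=(abs(loc[:,0])<.009)&(loc[:,1]>-.06)&(loc[:,1]<-.025)&(abs(loc[:,2])<.014); L=loc[m]
    if m.sum()>8:
        A=np.c_[2*L,np.ones(len(L))]; sol=np.linalg.lstsq(A,(L**2).sum(1),rcond=None)[0]; print('ball fit loc',sol[:3],'r',np.sqrt(sol[3]+(sol[:3]**2).sum()),'n',m.sum(),L.mean(0))
    m=(abs(P[:,2]-.162)<.005)&(np.hypot(*(P[:,:2]-AX).T)<.025)
    if m.sum(): print('rim',m.sum(),(P[m].min(0)+P[m].max(0))/2)
for l in ([35,38] if len(sys.argv)<3 else [float(sys.argv[2])]):
  for nm,b in [('B',[*(AX-.1*SX),.225]),('C',[*AX,.20]),('D',[*AX,.179])]:
    print(nm,l,*rel(p,R,tcp(b,Rt(l)),Rt(l)))
ims=[]
for n in S:
    s=S[n]; c=w2p(s,[*AX,.2])[0].astype(int)
    ims.append(cv2.resize(s['image'][max(0,c[1]-60):max(0,c[1]-60)+140,c[0]-90:c[0]+50,::-1],(400,400),interpolation=cv2.INTER_CUBIC))
    print(n,'origin',c[0]-90,max(0,c[1]-60))
cv2.imwrite('pics/'+sys.argv[1]+'.png',np.hstack(ims))
E
python3 lookB.py f1
```

```text
10.85 [0.545  0.0206 0.1995] ball [0.5236 0.0158 0.2377] open 0.2039763545246437 [-0.3114 -0.7635 -0.9884] [ -5.7021  13.514    1.6411 136.7775 -87.7169   4.5173   2.7403]
scene fingers 257 [-0.0224 -0.0749 -0.0122] [ 0.0238 -0.0342  0.0123] [ 0.0021 -0.0565 -0.0043]
ball fit loc [-0.002  -0.0469  0.001 ] r 0.011033368271874788 n 64 [-0.003  -0.0502 -0.0034]
rim 101 [0.6173 0.0517 0.1608]
top fingers 115 [-0.0201 -0.0736 -0.007 ] [ 0.0245 -0.0393  0.0127] [ 0.0017 -0.0519  0.0057]
ball fit loc [-0.0006 -0.0478  0.003 ] r 0.007857076072407225 n 52 [ 0.0005 -0.0479  0.0021]
rim 65 [0.6202 0.0515 0.1614]
B 35 [-18.2814  10.0481  -4.287 ] [ 0.0914  0.0058 -0.0254]
C 35 [-15.9776  81.3596  70.1063] [ 0.0914  0.0058 -0.0254]
D 35 [-15.5925  99.585   59.681 ] [ 0.0914  0.0058 -0.0254]
B 38 [-18.2723   9.7776  -1.9994] [ 0.1438  0.0051 -0.0255]
C 38 [-15.9686  81.0891  72.3939] [ 0.1438  0.0051 -0.0255]
D 38 [-15.5835  99.3146  61.9686] [ 0.1438  0.0051 -0.0255]
scene origin 182 119
top origin 160 108
```

View pics/f1.png

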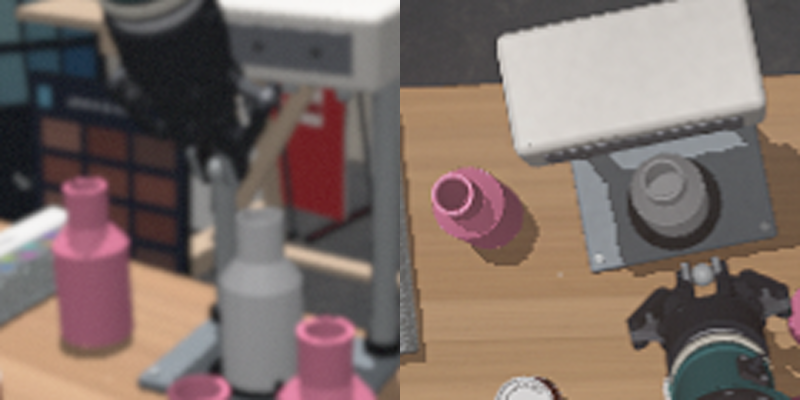

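```bash
cat > fk.py <<'E'
import numpy as np, itertools
from scipy.optimize import least_squares
from scipy.spatial.transform import Rotation as Ro
D=[([60.4176,33.9264,2.7657,92.2359,-1.9099,54.013,-1.9304],[.2971,-.6603,.1954],[[.4104,-.001,.9119],[-.9119,.002,.4104],[-.0023,-1,-.0001]]),
([23.0641,27.2672,4.4231,116.6831,-3.3442,36.0754,-50.8189],[.482,-.2895,.1313],None),
([64.329,21.22,-30.407,128.82,-46.834,16.739,.581],[.4807,-.2865,.1911],[[.171,.503,.847],[-.985,.099,.14],[-.014,-.859,.513]]),
([-5.7021,13.514,1.6411,136.7775,-87.7169,4.5173,2.7403],[.545,.0206,.1995],[[.186,.485,.855],[-.982,.108,.152],[-.018,-.868,.496]])]
def fk(q,sg,p):
    h,L1,a1,L2,a2,L3,o1=p[:7]; q=np.array(q)*sg
    rz=lambda a:Ro.from_euler('z',a,degrees=True); ry=lambda a:Ro.from_euler('y',a,degrees=True)
    R=rz(q[0]+o1); P=np.array([0,0,h]); R=R*ry(q[1])*rz(q[2]); P=P+R.apply([a1,0,L1])
    R=R*ry(q[3]); P=P+R.apply([-a1,0,0]); R=R*rz(q[4]); P=P+R.apply([a2*0,0,L2]); R=R*ry(q[5]); P=P+R.apply([a2,0,0]); R=R*rz(q[6]); P=P+R.apply([0,0,L3])
    return P,R.as_matrix()
if __name__=='__main__':
    best=[]
    for s in itertools.product([1,-1],repeat=3):
        sg=np.array([-1,1,s[0],1,s[1],1,s[2]])
        def res(p):
            r=[]
            for q,x,R in D:
                P,M=fk(q,sg,p); r+=list((P-x)*10)
                if R is not None: r+=list(M[:,2]-np.array(R)[:,1])
            return r
        o=least_squares(res,[.36,.6,0,.46,0,.35,0]); best.append((o.cost,s,o.x))
    best.sort(key=lambda b:b[0])
    np.set_printoptions(precision=4,suppress=True)
    for b in best[:3]: print(b)
    sg=np.array([-1,1,best[0][1][0],1,best[0][1][1],1,best[0][1][2]])
    for q,x,R in D:
        P,M=fk(q,sg,best[0][2]); print(P-x); 
        if R is not None: print(M.T@np.array(R))
E
python3 fk.py
```

```text
(np.float64(0.016145474237864343), (-1, -1, -1), array([ 0.285 ,  0.6144,  0.0015,  0.4676, -0.0008,  0.323 , -4.0022]))
(np.float64(0.016145474237864686), (-1, -1, 1), array([ 0.285 ,  0.6144,  0.0015,  0.4676, -0.0008,  0.323 , -4.0022]))
(np.float64(0.2913471169266912), (-1, 1, -1), array([ 0.5814,  0.4699, -0.0296,  0.5598, -0.0507,  0.4115, -0.8453]))
[-0.0057 -0.0009  0.0011]
[[-0.9976 -0.      0.0698]
 [ 0.0698 -0.0002  0.9976]
 [ 0.      1.      0.0002]]
[ 0.0012  0.0057 -0.0005]
[ 0.0083 -0.0077  0.0026]
[[-0.9974  0.0356  0.0599]
 [ 0.0596 -0.0022  0.9983]
 [ 0.0362  0.9997 -0.0007]]
[-0.0081  0.0044 -0.0032]
[[-0.9972  0.0347  0.0602]
 [ 0.061  -0.0023  0.9983]
 [ 0.0345  0.9996  0.0008]]
```

```bash
cat > ik.py <<'E'
from fk import *
from h import Rt,tcp,AX,SX
sg=np.array([-1,1,-1,1,-1,1,-1]); p=np.array([.285,.6144,.0015,.4676,-.0008,.323,-4.0])
lo=np.array([-153.93,-27.13,-72.61,10.71,-87.88,4.46,-176.78]); hi=np.array([153.93,128.08,78.16,143.7,267.88,118.87,176.78])
def ik(pos,R,q0,q3=None,n=1):
    # M z = tool y, M y ~ tool? M.T@R ~ [[-1,0,0],[0,0,1],[0,1,0]]
    M0=R@np.array([[-1,0,0],[0,0,1],[0,1,0.]]).T
    def res(q):
        P,M=fk(q,sg,p); w=Ro.from_matrix(M0.T@M).as_rotvec()
        return np.r_[(P-pos)*10,w*2, ([(q[2]-q3)*.01] if q3 is not None else 0.0005*(q-q0))]
    return least_squares(res,np.clip(q0,lo+.1,hi-.1),bounds=(lo,hi))
np.set_printoptions(precision=1,suppress=True,linewidth=150)
if __name__=='__main__':
  for nm,b in [('B',[*(AX-.1*SX),.225]),('C',[*AX,.2]),('D',[*AX,.179])]:
    for lean in (30,35,40):
      sols=[]
      for q3 in (-60,-40,-20,0,20,40,60):
        for q5 in (-60,0,60,120,180,240):
          for q7 in (-90,0,90):
            o=ik(tcp(b,Rt(lean)),Rt(lean),np.array([-5,25,q3,110,q5,30,q7.__float__()]),q3)
            if o.cost<1e-4: 
                m=np.min(np.r_[o.x-lo,hi-o.x]); sols.append((m,o.x))
      sols.sort(key=lambda t:-t[0]); print(nm,lean,len(sols)); 
      seen=[]
      for m,x in sols:
        if all(abs(x-y).max()>8 for y in seen): seen.append(x); print('  ',round(m,1),x)
        if len(seen)>6: break
E
python3 ik.py
```

```text
B 30 49
   5.4 [-22.6  15.6  20.  137.  260.1   9.9  16.3]
   4.0 [-38.7  18.4  40.  137.  263.9  16.9  12.1]
   2.1 [-52.8  24.6  60.  137.  265.8  27.4   9.6]
   0.0 [ -5.9  14.9   0.2 137.  247.2   4.5  29.7]
   0.0 [  41.4   24.6  -60.   137.    95.2   19.5 -176.8]
   0.0 [ 27.3  18.4 -40.  137.1 101.    9.1 176.8]
B 35 60
   3.8 [ 11.5  16.  -20.  139.9 173.6   9.8 104.2]
   3.8 [ -5.3  15.2  -0.  139.9 206.1  10.9  71.2]
   3.8 [ 27.6  18.8 -40.  139.9 140.1  12.8 138.4]
   3.8 [-22.1  16.   20.  139.9 227.3  14.6  49.4]
   3.8 [-38.1  18.8  40.  139.9 240.8  20.5  35.3]
   3.8 [ 41.7  25.1 -60.  139.9 118.   21.3 161.4]
   3.7 [-52.2  25.1  60.  140.  250.2  30.2  25. ]
B 40 61
   0.9 [ 11.8  16.9 -20.  142.8 178.8  18.5  99.6]
   0.9 [ -4.8  16.1   0.  142.8 197.3  19.4  80.4]
   0.9 [ 27.8  19.9 -40.  142.8 157.2  20.1 122.1]
   0.9 [-21.5  16.9  20.  142.8 212.7  22.   64.3]
   0.9 [ 41.7  26.4 -60.  142.8 135.   26.4 145.5]
   0.9 [-37.4  19.9  40.  142.8 226.   26.9  50.2]
   0.9 [-51.3  26.4  60.  142.8 237.9  35.7  37. ]
C 30 57
   5.6 [  35.6   36.7  -60.   126.8   93.
[... 1490 characters left out ...]
 127.3  19.4 153.6]
   13.3 [-37.3  31.5  40.  130.4 241.7  26.1  28.8]
   13.3 [-49.7  40.2  60.  130.4 249.1  39.7  17.5]
   12.6 [-22.6  27.4  20.  130.4 227.4  17.1  45.9]
   7.9 [  8.4  27.4 -20.  130.3 155.9  12.4 122.2]
   7.4 [ -7.1  26.1   0.  130.3 198.5  11.9  77.2]
   5.9 [ 35.5  40.3 -60.  130.4 113.9  32.3 170.9]
D 40 61
   10.6 [  8.7  28.2 -20.  133.1 167.8  20.2 111. ]
   10.6 [ -6.8  26.9   0.  133.1 192.8  20.3  83.3]
   10.6 [-22.3  28.2  20.  133.1 213.3  24.1  59.9]
   10.6 [ 23.4  32.5 -40.  133.1 144.2  24.9 137.7]
   10.6 [-37.   32.5  40.  133.1 228.2  31.5  41.8]
   10.6 [ 35.8  41.5 -60.  133.1 127.1  35.8 159.4]
   10.6 [-49.4  41.4  60.  133.1 238.4  43.8  26.9]
```

```bash
cat > sim.py <<'E'
from ik import *
OFF=np.array([[-1,0,0],[0,0,1],[0,1,0.]])
def tool(q): P,M=fk(q,sg,p); return P,M@OFF
def jac(q):
    P,R=tool(q); J=np.zeros((6,7))
    for i in range(7):
        d=np.array(q,float); d[i]+=.01; P2,R2=tool(d); J[:3,i]=(P2-P)/.01; J[3:,i]=Ro.from_matrix(R2@R.T).as_rotvec()/.01
    return J
def run(q,rows,sub=5,lam=2e-4,verbose=False):
    q=np.array(q,float); P,R=tool(q)
    for r in rows:
        P=P+R@np.array(r[:3])/1000; R0=R; R=R@Ro.from_rotvec(r[3:6]).as_matrix()
        for k in range(sub*2):
            P1,R1=tool(q); e=np.r_[P-P1,Ro.from_matrix(R@R1.T).as_rotvec()]
            J=jac(q); act=np.ones(7,bool)
            for _ in range(4):
                Ja=J*act; dq=Ja.T@np.linalg.solve(Ja@Ja.T+lam**2*np.eye(6),e)
                dq=dq*min(1,4/abs(dq).max())
                bad=act&(((q+dq)<lo)|((q+dq)>hi))
                if not bad.any(): break
                act&=~bad
            q=np.clip(q+dq*act,lo,hi)
        if verbose: print(q, np.linalg.norm(P-tool(q)[0])*1000)
    e=np.degrees(np.linalg.norm(Ro.from_matrix(R.T@tool(q)[1]).as_rotvec()))
    return q,np.linalg.norm(P-tool(q)[0])*1000,e
if __name__=='__main__':
    q=D[1][0]
    up=[[0,75,0,0,0,0],[0,40,0,0,0,0],[0,-27,0,0,0,0]]+[[0,-31,0,0,0,0]]*5
    print(run(q,up)); q,_,_=run(q,up)
    q,a,b=run(q,[[0,0,0,.153,0,0]]*4,verbose=True); print(a,b,'real',D[2][0])
    print(run(D[2][0],[[-30,7,9,0,0,0]]*10),'real',D[3][0])
E
python3 sim.py
```

```text
(array([ 22.4,  22. ,   5.1, 113.7,  -2.7,  44.3, -51.4]), np.float64(1.7554167342883506e-13), np.float64(1.2315395353992593e-14))
[ 28.6  19.5   1.2 118.6 -10.2  35.5 -42.8] 2.3551386880256624e-13
[ 38.   17.9  -6.  123.4 -21.8  27.2 -29.6] 5.551115123125783e-14
[ 52.9  18.1 -19.4 128.1 -38.9  19.7 -10. ] 4.993227281834806e-12
[ 75.2  22.9 -42.9 132.5 -60.7  11.1  15.6] 7.353730071897916e-07
7.353730071897916e-07 2.979423882128272e-08 real [64.329, 21.22, -30.407, 128.82, -46.834, 16.739, 0.581]
(array([ -4.7,  16.1,   1.5, 133.2, -84.7,   4.5,  -0.1]), np.float64(11.532781435539537), np.float64(0.3810994348388866)) real [-5.7021, 13.514, 1.6411, 136.7775, -87.7169, 4.5173, 2.7403]
```

```bash
cat > plan.py <<'E'
from sim import *
from h import manip
def W(ball,lean,tilt=0,yaw=0):
    Rx=Ro.from_rotvec(np.radians(tilt)*np.r_[SX,0]).as_matrix()@Ro.from_rotvec([0,0,np.radians(yaw)]).as_matrix()
    R=Rx@Rt(lean); return tcp(ball,R),R
def rows(P,R,P2,R2,n=None,mm=35,rd=.16):
    # constant twist in equal rows: rotate then interpolate world pos linearly
    w=Ro.from_matrix(R.T@R2).as_rotvec(); d=np.array(P2)-P
    n=n or int(max(1,np.ceil(np.linalg.norm(d)*1000/mm),np.ceil(np.linalg.norm(w)/rd)))
    out=[]; Rc=R
    for k in range(n):
        out.append(np.r_[Rc.T@d*1000/n,w/n]); Rc=Rc@Ro.from_rotvec(w/n).as_matrix()
    return out
def go(q,wps,verbose=True):
    P,R=tool(q); allr=[]
    for w in wps:
        P2,R2=W(*w); r=rows(P,R,P2,R2); q,e,a=run(q,r); allr+=r; P,R=P2,R2
        if verbose: print(w[1:],len(r),q,'err',round(e,1),round(a,1))
    return q,allr
E
cat > t.py <<'E'
from plan import *
q0=D[3][0]
b1=[*(AX-.13*SX),.27]; b2=[*(AX-.06*SX),.25]; C=[*AX,.2]; Dd=[*AX,.179]
for t in (-25,25,-40,40):
    print('tilt',t); go(q0,[(b1,20),(b1,5),(b1,15,t),(b1,30,t),(b1,45,t),(b1,45,0),(C,38),(Dd,38)])
E
python3 t.py
```

```text
tilt -25
(20,) 2 [-42.2  11.3  41.4 131.7 -30.1  22.7 -52.8] err 0.0 0.0
(5,) 2 [-45.1  17.3  46.4 123.1 -20.7  41.6 -61.7] err 0.0 0.0
(15, -25) 3 [-74.9  24.6  68.  130.3   2.6  23.1 -87.5] err 0.0 0.0
(30, -25) 2 [ -79.8   20.8   71.3  138.    36.1    4.6 -120.2] err 10.2 0.4
(45, -25) 2 [ -65.5    8.1   47.1  139.5   92.9   18.3 -175.8] err 25.6 8.5
(45, 0) 3 [ -12.2    2.8    0.6  138.8   71.5    4.6 -159.7] err 3.8 4.4
(38,) 5 [  -4.    20.9   -8.2  126.9   72.4    7.5 -159.6] err 0.0 0.0
(38,) 1 [  -9.1   22.3   -1.6  127.6   88.     4.6 -175.5] err 4.4 0.2
tilt 25
(20,) 2 [-42.2  11.3  41.4 131.7 -30.1  22.7 -52.8] err 0.0 0.0
(5,) 2 [-45.1  17.3  46.4 123.1 -20.7  41.6 -61.7] err 0.0 0.0
(15, 25) 3 [-20.6  16.9  34.9 127.2 -53.7  50.3 -26.9] err 0.0 0.0
(30, 25) 2 [-16.9  13.9  31.9 135.9 -77.2  42.   -4.8] err 0.0 0.0
(45, 25) 2 [ 48.8  11.3 -40.6 138.6 -85.2  26.7   2.9] err 30.6 6.3
(45, 0) 3 [ 69.1   5.2 -72.3 140.1 -87.4   4.5  10.8] err 18.4 0.2
(38,) 5 [ -1.9  19.4  -3.6 128.4 -83.8   5.    3.9] err 0.0 0.0
(38,) 1 [ -1.6  20.4  -3.7 128.2 -87.8   5.    8.1] err 12.9 
[... 408 characters left out ...]
 8.2 -163.6] err 21.1 3.3
(38,) 5 [ -12.3   17.9   -1.   127.6   63.3    6.5 -155.5] err 0.0 0.0
(38,) 1 [ -14.4   19.5    1.8  128.4   81.9    4.8 -174.3] err 4.2 0.1
tilt 40
(20,) 2 [-42.2  11.3  41.4 131.7 -30.1  22.7 -52.8] err 0.0 0.0
(5,) 2 [-45.1  17.3  46.4 123.1 -20.7  41.6 -61.7] err 0.0 0.0
(15, 40) 5 [-11.   22.4  32.8 126.3 -61.3  65.7 -18.1] err 0.0 0.0
(30, 40) 2 [ -8.6  20.1  31.9 135.  -79.   60.1  -3. ] err 0.0 0.0
(45, 40) 2 [ 53.9  18.9 -40.3 138.9 -87.   37.1   4.4] err 28.7 4.9
(45, 0) 5 [ 69.8   5.4 -71.4 139.2 -87.9   6.2  13. ] err 30.5 1.0
(38,) 5 [  1.5  19.2  -6.5 127.3 -79.7   5.2   1.1] err 0.0 0.0
(38,) 1 [  1.5  20.4  -6.3 127.3 -87.6   5.2   9.3] err 11.0 0.4
```

```bash
cat > t2.py <<'E'
from plan import *
import plan
def W(ball,lean,tilt=0,yaw=0,tw=0):
    Rx=Ro.from_rotvec(np.radians(tilt)*np.r_[SX,0]).as_matrix()@Ro.from_rotvec([0,0,np.radians(yaw)]).as_matrix()
    R=Rx@Rt(lean)@Ro.from_rotvec([0,np.radians(tw),0]).as_matrix(); return tcp(ball,R),R
plan.W=W
q0=D[3][0]
C=[*AX,.2]; Dd=[*AX,.179]; CC=[*(AX-.08*SX),.23]
if __name__=='__main__':
  for b1 in ([*(AX-.13*SX),.27],[.6,-.13,.26]):
   for s in (1,-1):
    for t in (-15,-30):
      print('b',b1,'tilt',t,'s',s)
      go(q0,[([*(AX-.13*SX),.25],20),(b1,5),(b1,5,0,0,60*s),(b1,5,0,0,120*s),(b1,5,0,0,180*s),(b1,15,t,0,180),(b1,27,t,0,180),(b1,40,t,0,180),(b1,40,0,0,180),(CC,38,0,0,180),(C,38,0,0,180),(Dd,38,0,0,180)])
E
python3 t2.py
```

```text
b [np.float64(0.4883394832997374), np.float64(0.029708213494031483), 0.27] tilt -15 s 1
(20,) 2 [-38.5  13.1  37.8 133.  -35.9  20.2 -47. ] err 0.0 0.0
(5,) 2 [-45.7  17.5  47.2 123.1 -21.1  41.7 -61.3] err 0.0 0.0
(5, 0, 0, 60) 7 [ -56.6   23.    63.5  123.1  -31.6   45.6 -110. ] err 0.0 0.0
(5, 0, 0, 120) 7 [ -63.1   31.4   77.5  123.1  -42.7   52.7 -157.6] err 0.0 0.0
(5, 0, 0, 180) 7 [ -48.    46.3   77.8  136.4  -72.4   53.9 -174.5] err 149.3 3.6
(15, -15, 0, 180) 2 [ -42.1   23.8   48.   142.3  -86.3   10.1 -168.2] err 22.0 1.4
(27, -15, 0, 180) 2 [ -45.6   11.4   49.6  142.5  -86.3    5.7 -165.5] err 73.4 2.0
(40, -15, 0, 180) 2 [ -72.5    0.6   77.2  140.8  -86.3    4.5 -160.6] err 76.4 2.7
(40, 0, 0, 180) 2 [ -58.6    7.    77.7  138.3  -76.3   29.5 -172.5] err 0.0 0.0
(38, 0, 0, 180) 2 [ -46.8   20.9   69.3  135.8  -87.5   39.6 -165.2] err 0.0 0.0
(38, 0, 0, 180) 3 [  25.5   19.5  -25.7  129.2  -87.5    5.5 -166.1] err 4.8 0.2
(38, 0, 0, 180) 1 [  25.1   20.5  -25.1  128.8  -87.5    5.5 -165.6] err 14.5 0.5
b [np.float64(0.4883394832997374), np.float64(0.029708213494031483)
[... 5947 characters left out ...]
8.5  45.4   9.7] err 0.0 0.0
(5, 0, 0, -120) 7 [  0.8  23.4  11.1 108.9  -9.3  43.9  60.9] err 0.0 0.0
(5, 0, 0, -180) 7 [ 12.2  23.1  -4.1 108.9  -0.4  43.4 112.4] err 0.0 0.0
(15, -30, 0, 180) 4 [-24.2  22.3  27.3 121.5  43.4  21.2  68.5] err 0.0 0.0
(27, -30, 0, 180) 2 [-31.4  22.5  39.1 127.5  87.5   4.7  25.9] err 2.5 0.8
(40, -30, 0, 180) 2 [  5.6  18.7  -2.7 134.2 149.3  22.8 -28.4] err 0.0 0.0
(40, 0, 0, 180) 4 [ 54.6  25.9 -50.8 129.1 129.4   5.5 -10.7] err 5.5 1.7
(38, 0, 0, 180) 6 [ 38.8  27.6 -59.7 139.4 122.3  26.8 -22.6] err 0.0 0.0
(38, 0, 0, 180) 3 [ 31.5  35.5 -53.9 131.5 121.   29.6 -18. ] err 0.0 0.0
(38, 0, 0, 180) 1 [ 31.2  38.8 -54.2 132.1 124.5  32.8 -20.2] err 0.0 0.0
```

```bash
cat > step.py <<'E'
from t2 import *
import sys,ast
def main(wps,g,mm=30,rd=.13):
    st=manip.get_state(); q=st['joint_positions']; P,R=st['position'],st['ee_rot']
    print('t',st['time'],'ball',P-R[:,1]*.044,'open',round(st['opening'],3),'F',st['force']); print('q',q)
    flat=[]
    for w in wps:
        P2,R2=W(*w); r=rows(P,R,P2,R2,mm=mm,rd=rd); 
        q,e,a=run(q,r); print(w[1:],len(r),'simq',q,round(e,1),round(a,1)); P,R=P2,R2
        flat+=[np.r_[np.round(x[:3],1),np.round(x[3:6],3),g] for x in r]
    print(len(flat)); 
    for f in flat: print(', '.join('%g'%(v+0) for v in f),end=',  ')
    print()
b0=[*(AX-.13*SX),.25]; b1=[*(AX-.13*SX),.27]
if __name__=='__main__':
    np.set_printoptions(precision=4,suppress=True)
    main(eval(sys.argv[1]),float(sys.argv[2]),*[float(v) for v in sys.argv[3:]])
E
python3 step.py "[(b0,20),(b1,5),(b1,5,0,0,-60)]" -1
```

```text
t 10.95 ball [0.523  0.013  0.2371] open 0.212 F [ 0.0176 -0.2658  0.3085]
q [ -5.3033  13.5297   1.543  136.8359 -87.7611   4.5154   2.7795]
(20,) 2 simq [-44.7544  13.6437  42.6199 133.9598 -35.5395  19.0248 -52.8397] 0.0 0.0
(5,) 3 simq [-50.2429  18.2592  51.4244 124.0723 -22.8881  41.5145 -64.3609] 0.0 0.0
(5, 0, 0, -60) 9 simq [-38.6175  15.0558  36.1111 124.0771 -14.7173  39.5605 -13.1498] 0.0 0.0
14
-11, -13.4, -14.1, -0.085, 0.002, -0.011, -1,  -10.8, -12.3, -15.2, -0.085, 0.002, -0.011, -1,  0, -6.8, -1.5, -0.087, 0, 0, -1,  0, -6.6, -2.1, -0.087, 0, 0, -1,  0, -6.4, -2.7, -0.087, 0, 0, -1,  0, 0, 0, 0, -0.116, 0, -1,  0, 0, 0, 0, -0.116, 0, -1,  0, 0, 0, 0, -0.116, 0, -1,  0, 0, 0, 0, -0.116, 0, -1,  0, 0, 0, 0, -0.116, 0, -1,  0, 0, 0, 0, -0.116, 0, -1,  0, 0, 0, 0, -0.116, 0, -1,  0, 0, 0, 0, -0.116, 0, -1,  0, 0, 0, 0, -0.116, 0, -1,
```

Call:
drive_tool(moves=[-5.5, -6.7, -7, -0.042, 0.001, -0.006, -1, -5.5, -6.5, -7.2, -0.042, 0.001, -0.006, -1, -5.4, -6.3, -7.4, -0.043, 0.001, -0.005, -1, -5.4, -6.1, -7.6, -0.043, 0.001, -0.005, -1, 0, -6.8, -1.5, -0.087, 0, 0, -1, 0, -6.6, -2.1, -0.087, 0, 0, -1, 0, -6.4, -2.7, -0.087, 0, 0, -1, 0, 0, 0, 0, 0, 0, -1])

```text
time: 11.95
position: [0.499, 0.0288, 0.2255]
ee_rot: [[0.169, 0.105, 0.98], [-0.986, 0.021, 0.168], [-0.003, -0.994, 0.107]]
force: [0.2, -0.8, -0.7]
opening: 0.206
```

```bash
python3 step.py "[(b1,5),(b1,5,0,0,-60)]" -1
```

```text
t 11.95 ball [0.4943 0.0279 0.2692] open 0.206 F [ 0.2424 -0.7818 -0.7187]
q [-51.3334  19.4169  55.1654 124.773  -26.8959  40.7926 -58.8133]
(5,) 1 simq [-52.3013  19.4511  55.8082 124.7104 -25.8404  41.9221 -60.0604] 0.0 0.0
(5, 0, 0, -60) 9 simq [-40.6179  15.5516  39.9445 124.7165 -16.7803  39.4194  -9.8545] 0.0 0.0
10
-2.7, -1.4, -6.4, -0.02, 0.001, -0.003, -1,  0, 0, 0, 0, -0.116, 0, -1,  0, 0, 0, 0, -0.116, 0, -1,  0, 0, 0, 0, -0.116, 0, -1,  0, 0, 0, 0, -0.116, 0, -1,  0, 0, 0, 0, -0.116, 0, -1,  0, 0, 0, 0, -0.116, 0, -1,  0, 0, 0, 0, -0.116, 0, -1,  0, 0, 0, 0, -0.116, 0, -1,  0, 0, 0, 0, -0.116, 0, -1,
```

Works as simulated. Next I give the tool a half turn about its own axis, 20 rows of -0.157 rad.

Call:
drive_tool(moves=[0, 0, 0, 0, -0.157, 0, -1, 0, 0, 0, 0, -0.157, 0, -1, 0, 0, 0, 0, -0.157, 0, -1, 0, 0, 0, 0, -0.157, 0, -1, 0, 0, 0, 0, -0.157, 0, -1, 0, 0, 0, 0, -0.157, 0, -1, 0, 0, 0, 0, -0.157, 0, -1, 0, 0, 0, 0, -0.157, 0, -1, 0, 0, 0, 0, -0.157, 0, -1, 0, 0, 0, 0, -0.157, 0, -1])

```text
time: 13.2
position: [0.4953, 0.029, 0.2244]
ee_rot: [[0.98, 0.102, -0.173], [0.171, 0.023, 0.985], [0.105, -0.995, 0.005]]
force: [0.5, 0.1, -0.1]
opening: 0.204
```

Call:
drive_tool(moves=[0, 0, 0, 0, -0.157, 0, -1, 0, 0, 0, 0, -0.157, 0, -1, 0, 0, 0, 0, -0.157, 0, -1, 0, 0, 0, 0, -0.157, 0, -1, 0, 0, 0, 0, -0.157, 0, -1, 0, 0, 0, 0, -0.157, 0, -1, 0, 0, 0, 0, -0.157, 0, -1, 0, 0, 0, 0, -0.157, 0, -1, 0, 0, 0, 0, -0.157, 0, -1, 0, 0, 0, 0, -0.157, 0, -1, 0, 0, 0, 0, 0, 0, -1])

```text
time: 14.58
position: [0.4955, 0.0292, 0.2246]
ee_rot: [[-0.166, 0.102, -0.981], [0.986, 0.023, -0.164], [0.006, -0.995, -0.104]]
force: [0.0, -0.6, -0.9]
opening: 0.207
```

```bash
python3 step.py "[(b1,15,-20,0,180),(b1,25,-30,0,180),(b1,36,-30,0,180),(b1,36,0,0,180),(CC,36,0,0,180),(C,36,0,0,180),(Dd,36,0,0,180)]" -1 30 .1
```

```text
t 14.575 ball [0.491  0.0281 0.2683] open 0.207 F [ 0.0346 -0.631  -0.8653]
q [-16.7834  12.8852  10.1295 123.9226  -4.681   37.5032  96.0711]
(15, -20, 0, 180) 4 simq [-40.6269  12.6851  22.8339 129.3545  33.8685  30.9777  55.4003] 0.0 0.0
(25, -30, 0, 180) 3 simq [-55.4185  14.7445  33.1948 135.2051  64.9612  27.9306  24.3089] 0.0 0.0
(36, -30, 0, 180) 2 simq [-58.8673  14.8387  37.044  141.6989 101.9394  24.9579 -11.6773] 0.0 0.0
(36, 0, 0, 180) 6 simq [  6.3151   7.4926 -15.9136 141.4784 161.7168   4.9508 -70.4298] 0.0 0.0
(36, 0, 0, 180) 3 simq [  3.6937  16.1715 -14.3935 138.4685 160.974   10.8121 -69.3581] 0.0 0.0
(36, 0, 0, 180) 3 simq [  0.223   24.1606 -11.154  130.5737 159.529   11.1087 -67.4713] 0.0 0.0
(36, 0, 0, 180) 1 simq [  1.2213  26.6432 -12.5661 131.2906 160.4013  14.3226 -67.9879] 0.0 0.0
22
-3.2, -1.3, -1.3, -0.039, -0.017, 0.087, -1,  -3.3, -0.9, -1.2, -0.039, -0.017, 0.087, -1,  -3.4, -0.6, -1.2, -0.039, -0.017, 0.087, -1,  -3.4, -0.3, -1.2, -0.039, -0.017, 0.087, -1,  -2.3, -0.4, -2.6, -0.058, -0.02, 0.055, -1,  -2.4, -0.1, -2.6, -0.058, -0.02, 0.055, -1,  -2.4, 0.1, -2.5, -0.058, -0.02, 0.055, -1,  0, -0.4, -4.2, -0.096, 0, 0, -1,  0, 0, -4.2, -0.096, 0, 0, -1,  3, -0.6, -0.5, 0, 0.051, -0.071, -1,  3, -0.4, -0.3, 0, 0.051, -0.071, -1,  3.1, -0.2, -0.2, 0, 0.051, -0.071, -1,  3.1, 0, 0, 0, 0.051, -0.071, -1,  3.1, 0.2, 0.2, 0, 0.051, -0.071, -1,  3, 0.4, 0.3, 0, 0.051, -0.071, -1,  0, 20.6, -5.6, 0, 0, 0, -1,  0, 20.6, -5.6, 0, 0, 0, -1,  0, 20.6, -5.6, 0, 0, 0, -1,  0, 23.8, -15.7, 0, 0, 0, -1,  0, 23.8, -15.7, 0, 0, 0, -1,  0, 23.8, -15.7, 0, 0, 0, -1,  0, 17, 12.3, 0, 0, 0, -1,
```

```bash
python3 step.py "[([*(AX-.1*SX),.26],15,-20,0,180),([*(AX-.1*SX),.26],25,-30,0,180),([*(AX-.1*SX),.26],36,-30,0,180),([*(AX-.1*SX),.26],36,0,0,180)]" -1 30 .1
```

```text
t 14.575 ball [0.491  0.0281 0.2683] open 0.207 F [ 0.0346 -0.631  -0.8653]
q [-16.7834  12.8852  10.1295 123.9226  -4.681   37.5032  96.0711]
(15, -20, 0, 180) 4 simq [-40.6749  16.1322  24.593  126.704   31.0792  29.3682  58.5732] 0.0 0.0
(25, -30, 0, 180) 3 simq [-59.668   19.7587  41.4378 132.596   60.4392  22.4795  29.2843] 0.0 0.0
(36, -30, 0, 180) 2 simq [-65.5282  21.3631  49.0933 139.0846 110.305   17.2401 -19.9895] 0.0 0.0
(36, 0, 0, 180) 6 simq [  3.7811  10.9842 -13.757  138.9776 159.2415   6.075  -67.8883] 0.0 0.0
15
-3.2, 2, -8.5, -0.039, -0.017, 0.087, -1,  -3.1, 2.6, -8.3, -0.039, -0.017, 0.087, -1,  -3, 3.2, -8.1, -0.039, -0.017, 0.087, -1,  -2.8, 3.8, -8, -0.039, -0.017, 0.087, -1,  -2.3, -0.4, -2.6, -0.058, -0.02, 0.055, -1,  -2.4, -0.1, -2.6, -0.058, -0.02, 0.055, -1,  -2.4, 0.1, -2.5, -0.058, -0.02, 0.055, -1,  0, -0.4, -4.2, -0.096, 0, 0, -1,  0, 0, -4.2, -0.096, 0, 0, -1,  3, -0.6, -0.5, 0, 0.051, -0.071, -1,  3, -0.4, -0.3, 0, 0.051, -0.071, -1,  3.1, -0.2, -0.2, 0, 0.051, -0.071, -1,  3.1, 0, 0, 0, 0.051, -0.071, -1,  3.1, 0.2, 0.2, 0, 0.051, -0.071, -1,  3, 0.4, 0.3, 0, 0.051, -0.071, -1,
```

First half, with the last two rows split into four.

Call:
drive_tool(moves=[-3.2, 2, -8.5, -0.039, -0.017, 0.087, -1, -3.1, 2.6, -8.3, -0.039, -0.017, 0.087, -1, -3, 3.2, -8.1, -0.039, -0.017, 0.087, -1, -2.8, 3.8, -8, -0.039, -0.017, 0.087, -1, -2.3, -0.4, -2.6, -0.058, -0.02, 0.055, -1, -2.4, -0.1, -2.6, -0.058, -0.02, 0.055, -1, -2.4, 0.1, -2.5, -0.058, -0.02, 0.055, -1, 0, -0.2, -2.1, -0.048, 0, 0, -1, 0, -0.2, -2.1, -0.048, 0, 0, -1, 0, 0, -2.1, -0.048, 0, 0, -1, 0, 0, -2.1, -0.048, 0, 0, -1, 0, 0, 0, 0, 0, 0, -1])

```text
time: 16.08
position: [0.5456, 0.022, 0.2285]
ee_rot: [[-0.149, 0.646, -0.749], [0.854, -0.298, -0.427], [-0.499, -0.703, -0.507]]
force: [0.2, -0.2, -0.8]
opening: 0.205
```

```bash
python3 step.py "[([*(AX-.1*SX),.26],36,-30,0,180),([*(AX-.1*SX),.26],36,0,0,180)]" -1 30 .06
```

```text
t 16.075 ball [0.5172 0.0351 0.2594] open 0.205 F [ 0.1599 -0.1741 -0.813 ]
q [-59.7448  18.6102  39.5114 143.0957 112.7242  23.1143 -23.6165]
(36, -30, 0, 180) 1 simq [-59.8013  18.6661  39.5602 143.0401 112.5896  23.2899 -23.6604] 0.0 0.0
(36, 0, 0, 180) 9 simq [  2.0382  10.1349 -11.286  142.9926 171.9518   9.031  -80.4259] 0.0 0.0
10
-0.9, 0.2, -0.8, -0.001, 0.002, 0.004, -1,  2, -0.4, -0.3, 0, 0.034, -0.047, -1,  2, -0.3, -0.2, 0, 0.034, -0.047, -1,  2, -0.2, -0.2, 0, 0.034, -0.047, -1,  2, -0.1, -0.1, 0, 0.034, -0.047, -1,  2, 0, 0, 0, 0.034, -0.047, -1,  2, 0, 0, 0, 0.034, -0.047, -1,  2, 0.1, 0.1, 0, 0.034, -0.047, -1,  2, 0.2, 0.2, 0, 0.034, -0.047, -1,  2, 0.3, 0.2, 0, 0.034, -0.047, -1,
```

```bash
python3 step.py "[([*(AX-.06*SX),.25],34,-30,0,180),([*(AX-.06*SX),.25],34,0,0,180)]" -1 10 .06
```

```text
t 16.075 ball [0.5172 0.0351 0.2594] open 0.205 F [ 0.1599 -0.1741 -0.813 ]
q [-59.7448  18.6102  39.5114 143.0957 112.7242  23.1143 -23.6165]
(34, -30, 0, 180) 5 simq [-58.5159  23.0584  41.4429 138.0453 108.3871  18.4366 -19.0318] 0.0 0.0
(34, 0, 0, 180) 9 simq [  4.1852  14.1727 -14.4623 138.0909 152.7722   6.6125 -61.1348] 0.0 0.0
14
0.8, 6.1, -5.3, 0.007, 0.001, 0.001, -1,  0.8, 6.1, -5.3, 0.007, 0.001, 0.001, -1,  0.8, 6.1, -5.4, 0.007, 0.001, 0.001, -1,  0.8, 6, -5.4, 0.007, 0.001, 0.001, -1,  0.8, 6, -5.5, 0.007, 0.001, 0.001, -1,  2, -0.5, -0.3, 0, 0.033, -0.048, -1,  2.1, -0.4, -0.2, 0, 0.033, -0.048, -1,  2.1, -0.3, -0.2, 0, 0.033, -0.048, -1,  2.1, -0.2, -0.1, 0, 0.033, -0.048, -1,  2.1, -0.1, 0, 0, 0.033, -0.048, -1,  2.1, 0.1, 0, 0, 0.033, -0.048, -1,  2.1, 0.2, 0.1, 0, 0.033, -0.048, -1,  2.1, 0.3, 0.2, 0, 0.033, -0.048, -1,  2.1, 0.4, 0.2, 0, 0.033, -0.048, -1,
```

Call:
drive_tool(moves=[2, 15, -13.4, 0.018, 0.002, 0.002, -1, 2, 15, -13.4, 0.018, 0.002, 0.002, -1, 2, -0.5, -0.3, 0, 0.033, -0.048, -1, 2.1, -0.4, -0.2, 0, 0.033, -0.048, -1, 2.1, -0.3, -0.2, 0, 0.033, -0.048, -1, 2.1, -0.2, -0.1, 0, 0.033, -0.048, -1, 2.1, -0.1, 0, 0, 0.033, -0.048, -1, 2.1, 0.1, 0, 0, 0.033, -0.048, -1, 2.1, 0.2, 0.1, 0, 0.033, -0.048, -1, 2.1, 0.3, 0.2, 0, 0.033, -0.048, -1, 2.1, 0.4, 0.2, 0, 0.033, -0.048, -1, 0, 0, 0, 0, 0, 0, -1])

```text
time: 17.58
position: [0.5838, 0.0432, 0.2151]
ee_rot: [[-0.156, 0.555, -0.817], [0.988, 0.088, -0.129], [0.0, -0.827, -0.562]]
force: [0.8, 0.0, -1.1]
opening: 0.204
```

```bash
sed -i 's/m=(abs(P\[:,2\]-.162)<.005)/m=(abs(P[:,2]-.162)<.004)/; s/for l in .*/for l in []:/' lookB.py; python3 lookB.py g1; python3 step.py "[([*(AX-.03*SX),.205],36,0,0,180),(C,36,0,0,180),(Dd,36,0,0,180)]" -1 20 .06
```

```text
17.575 [0.5838 0.0432 0.2151] ball [0.5594 0.0393 0.2515] open 0.20415268216365964 [ 0.8338  0.0083 -1.1284] [  2.2377  14.6705 -12.6573 134.6529 134.8451   4.5276 -44.0434]
scene fingers 210 [-0.0238 -0.0747 -0.0108] [ 0.0214 -0.0349  0.0115] [-0.0026 -0.0564  0.0046]
ball fit loc [ 0.0044 -0.0484  0.0014] r 0.008634213513922188 n 52 [ 0.0042 -0.0503  0.0038]
rim 89 [0.616  0.0513 0.1615]
top fingers 128 [-0.0207 -0.0744 -0.0129] [ 0.0253 -0.0346  0.0081] [ 0.0009 -0.0524 -0.0069]
ball fit loc [ 0.001  -0.0437 -0.0035] r 0.008319113410637515 n 51 [ 0.0009 -0.0469 -0.005 ]
rim 52 [0.6199 0.0518 0.1616]
scene origin 182 119
top origin 160 108
t 17.675 ball [0.559  0.0421 0.2512] open 0.207 F [ 0.5456  0.1195 -0.1998]
q [  1.5901  14.6626 -12.2927 134.6748 134.8979   4.5131 -44.0691]
(36, 0, 0, 180) 3 simq [ 11.7326  23.3858 -25.6382 134.7381 142.773   15.6409 -49.8749] 0.0 0.0
(36, 0, 0, 180) 2 simq [  9.4387  25.3041 -23.1531 131.4144 141.2625  14.4992 -48.0837] 0.0 0.0
(36, 0, 0, 180) 2 simq [ 10.8858  28.1754 -25.3493 132.1255 143.3661  18.056  -49.5234] 0.0 0.0
7
0, 18, 0.4, -0.011, -0.002, -0.002, -1,  0, 18, 0.6, -0.011, -0.002, -0.002, -1,  0, 18, 0.8, -0.011, -0.002, -0.002, -1,  0, 10.8, -10.7, 0, 0, 0, -1,  0, 10.8, -10.7, 0, 0, 0, -1,  0, 8.5, 6.2, 0, 0, 0, -1,  0, 8.5, 6.2, 0, 0, 0, -1,
```

View pics/g1.png

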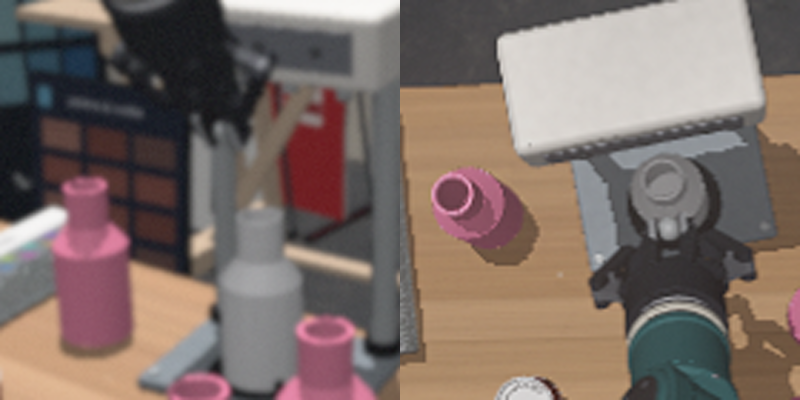

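Call:
drive_tool(moves=[0, 18, 0.4, -0.011, -0.002, -0.002, -1, 0, 18, 0.6, -0.011, -0.002, -0.002, -1, 0, 18, 0.8, -0.011, -0.002, -0.002, -1, 0, 11, -11, 0, 0, 0, -1, 0, 11, -11, 0, 0, 0, -1, 0, 0, 0, 0, 0, 0, -1, 0, 0, 0, 0, 0, 0, -1])

```text
time: 18.55
position: [0.6425, 0.0579, 0.1653]
ee_rot: [[-0.173, 0.58, -0.796], [0.985, 0.102, -0.14], [-0.0, -0.808, -0.589]]
force: [-0.1, 0.2, -0.1]
opening: 0.207
```

```bash
python3 lookB.py g2; python3 step.py "[([.6175,.0515,.2],36,0,0,180),([.6175,.0515,.179],36,0,0,180)]" -1 20 .06
```

```text
18.55 [0.6425 0.0579 0.1653] ball [0.617  0.0535 0.2008] open 0.20669218858344346 [-0.1032  0.238  -0.0954] [  9.596   25.0152 -23.492  131.261  140.3737  14.1709 -47.0393]
scene fingers 170 [-0.0239 -0.074  -0.0098] [ 0.0213 -0.0363  0.0115] [-0.0024 -0.0561  0.0046]
ball fit loc [ 0.0035 -0.0503  0.002 ] r 0.008962807607721756 n 42 [ 0.004  -0.0502  0.0028]
rim 87 [0.6175 0.0523 0.1618]
top fingers 117 [-0.0243 -0.0747 -0.012 ] [ 0.026  -0.0353  0.0112] [-0.0014 -0.053  -0.0062]
ball fit loc [ 0.0012 -0.0449 -0.0007] r 0.010071395533378638 n 52 [-0.0008 -0.0479 -0.0037]
rim 6 [0.6217 0.0554 0.1603]
scene origin 182 119
top origin 160 108
t 18.65 ball [0.6165 0.053  0.2006] open 0.207 F [0.2784 0.205  0.1697]
q [  9.685   25.013  -23.5461 131.3124 140.3828  14.1846 -47.0426]
(36, 0, 0, 180) 1 simq [  9.6014  25.0916 -23.3135 131.2135 140.1999  14.1691 -47.0115] 0.0 0.0
(36, 0, 0, 180) 2 simq [ 11.1428  27.9712 -25.6394 131.9359 142.3926  17.7533 -48.5282] 0.0 0.0
3
-1.8, 1, -0.2, 0.001, 0.004, 0.003, -1,  0, 8.5, 6.2, 0, 0, 0, -1,  0, 8.5, 6.2, 0, 0, 0, -1,
```

View pics/g2.png

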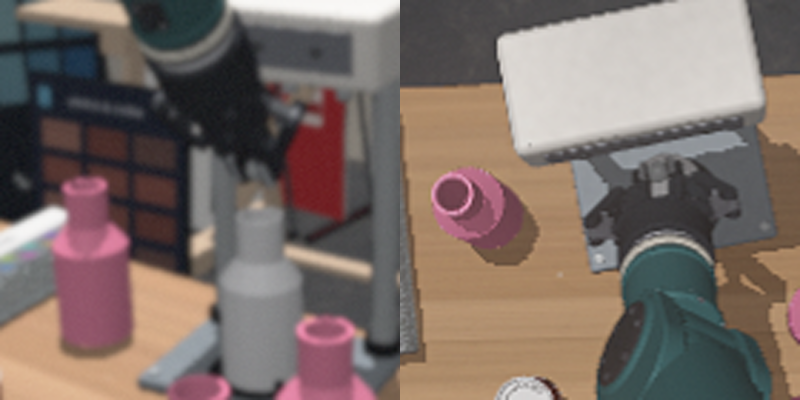

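Call:
drive_tool(moves=[-2.5, 2, -1.5, 0.001, 0.004, 0.003, -1, 0, 6.5, 4.7, 0, 0, 0, -1, 0, 6.5, 4.7, 0, 0, 0, -1, 0, 0, 0, 0, 0, 0, -1, 0, 0, 0, 0, 0, 0, -1])

```text
time: 19.27
position: [0.6453, 0.0553, 0.1477]
ee_rot: [[-0.167, 0.579, -0.798], [0.986, 0.098, -0.135], [0.0, -0.809, -0.587]]
force: [0.3, 0.1, -0.4]
opening: 0.205
```

```bash
cat > zoom.py <<'E'
from h import *
import sys
st=manip.get_state(); p,R=st['position'],st['ee_rot']; b=p-R[:,1]*.044; print(b,st['opening'],st['force'])
ims=[]
th=np.linspace(0,2*np.pi,40)
for n in ['scene','top']:
    s=manip.snapshot(n); c=w2p(s,[.617,.0515,.17])[0].astype(int); k=10
    im=cv2.resize(s['image'][c[1]-20:c[1]+20,c[0]-20:c[0]+20,::-1],None,fx=k,fy=k,interpolation=cv2.INTER_CUBIC)
    dr=lambda P,col:cv2.polylines(im,[np.int32((w2p(s,P)-(c-20)+.5)*k)],True,col,1)
    dr(np.c_[.617+.02*np.cos(th),.0515+.02*np.sin(th),th*0+.162],(0,255,0))
    bc=w2p(s,[b])[0]; cv2.circle(im,tuple(np.int32((bc-(c-20)+.5)*k)),4,(0,0,255),-1)
    ims.append(im)
cv2.imwrite('pics/'+sys.argv[1]+'.png',np.hstack(ims))
E
python3 zoom.py z1
```

```text
[0.61977976 0.05100978 0.18332616] 0.20536714757086866 [ 0.2532606   0.05546616 -0.41437783]
```

View pics/z1.png

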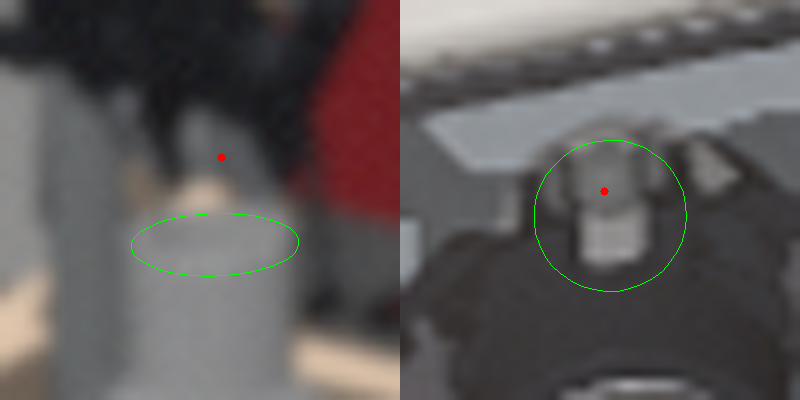

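Call:
drive_tool(moves=[0, 3.2, 2.3, 0, 0, 0, -1, 0, 0, 0, 0, 0, 0, -1, 0, 0, 0, 0, 0, 0, -1, 0, 0, 0, 0, 0, 0, -0.1, 0, 0, 0, 0, 0, 0, -0.1, 0, 0, 0, 0, 0, 0, -0.1, 0, 0, 0, 0, 0, 0, -0.1, 0, 0, 0, 0, 0, 0, -0.1])

```text
time: 20.38
position: [0.6454, 0.0554, 0.1441]
ee_rot: [[-0.167, 0.58, -0.798], [0.986, 0.098, -0.135], [0.0, -0.809, -0.588]]
force: [-0.2, -0.2, -0.1]
opening: 0.454
```

```bash
python3 zoom.py z2; python3 lookB.py g3
```

```text
[0.61991298 0.05109588 0.1797414 ] 0.45367336481294784 [-0.22263328 -0.21846604 -0.08834933]
20.475 [0.6454 0.0554 0.1441] ball [0.6199 0.0511 0.1797] open 0.4504600192553367 [ 0.3782  0.2532 -0.588 ] [ 11.049   27.8672 -25.4093 131.6127 142.0712  17.3454 -48.1807]
scene fingers 149 [-0.027  -0.0749 -0.0138] [ 0.0244 -0.0253  0.0198] [ 0.0066 -0.0522  0.0048]
rim 84 [0.6164 0.0514 0.1617]
top fingers 53 [-0.0269 -0.0719 -0.013 ] [ 0.0252 -0.0261  0.019 ] [ 0.0024 -0.0491 -0.0044]
rim 41 [0.6216 0.0516 0.1607]
scene origin 182 119
top origin 160 108
```

View pics/z2.png

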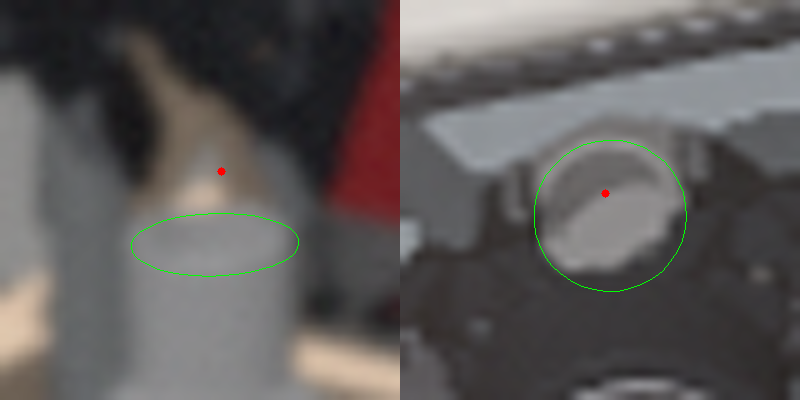

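View pics/g3.png

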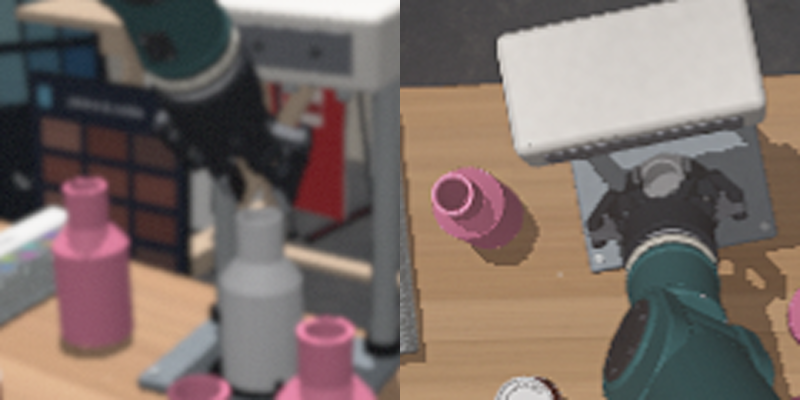

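Ball 1 has left the gripper and the mouth looks clear. I will check whether ball 2 can be picked with the same leaned wrist branch.

```bash
cat > t3.py <<'E'
from step import *
B2=[.5567,-.3152]
for yaw in (-34,-25,-15,0):
    print(yaw); 
    main([([*(AX-.02*SX),.2],36,0,0,180),([*(AX-.08*SX),.22],36,0,0,180),([.56,-.1,.22],36,0,yaw/2,180),([*B2,.2],36,0,yaw,180),([*B2,.1],36,0,yaw,180),([*B2,.061],36,0,yaw,180),([*B2,.2],36,0,yaw,180),([.56,-.1,.22],36,0,yaw/2,180),([*(AX-.08*SX),.22],36,0,0,180),([*AX,.179],36,0,0,180)],0)
E
python3 t3.py | grep -v ',  '
python3 - <<'E'
from h import *
s=manip.snapshot('top'); save(s,'top5.png')
for q in ['ball_a_center']:
    for d in manip.spot_point(s,q): print(d['p'],c2w(s,d['location'])[0])
s=manip.snapshot('scene'); save(s,'scene5.png')
for d in manip.spot_point(s,'ball_a_center'): print(d['p'],c2w(s,d['location'])[0])
E
```

```text
-34
t 20.575 ball [0.6 0.1 0.2] open 0.45 F [0.1 0.  0.6]
q [ 11.   27.9 -25.4 131.6 142.1  17.3 -48.2]
(36, 0, 0, 180) 2 simq [ 11.5  24.2 -25.5 133.6 141.4  15.5 -48.3] 0.0 0.0
(36, 0, 0, 180) 3 simq [ 15.9  18.5 -29.6 139.6 143.5  15.2 -51.5] 0.0 0.0
(36, 0, -17.0, 180) 5 simq [ 23.9  18.8 -22.7 137.5 141.8  14.3 -52.5] 0.0 0.0
(36, 0, -34, 180) 8 simq [ 43.3  24.4 -20.1 131.7 149.7  12.6 -55.1] 0.0 0.0
(36, 0, -34, 180) 4 simq [ 46.2  37.8 -25.  134.1 155.8  28.1 -58.1] 0.0 0.0
(36, 0, -34, 180) 2 simq [ 46.4  43.1 -25.3 134.4 157.9  33.5 -58.8] 0.0 0.0
(36, 0, -34, 180) 5 simq [ 43.5  24.4 -20.5 131.7 149.1  12.7 -54.5] 0.0 0.0
(36, 0, -17.0, 180) 8 simq [ 24.2  18.9 -23.  137.5 141.5  14.3 -52.2] 0.0 0.0
(36, 0, 0, 180) 5 simq [ 16.1  18.6 -30.  139.6 143.2  15.3 -51.1] 0.0 0.0
(36, 0, 0, 180) 3 simq [ 11.5  27.9 -26.1 132.  141.8  17.8 -47.9] 0.0 0.0
45
-25
t 20.575 ball [0.6 0.1 0.2] open 0.45 F [0.1 0.  0.6]
q [ 11.   27.9 -25.4 131.6 142.1  17.3 -48.2]
(36, 0, 0, 180) 2 simq [ 11.5  24.2 -25.5 133.6 141.4  15.5 -48.3] 0.0 0.0
(36, 0, 0, 180) 3 simq [ 15.9  18.5 -29.6 139.6 
[... 1727 characters left out ...]
.5 -29.6 139.6 143.5  15.2 -51.5] 0.0 0.0
(36, 0, 0.0, 180) 5 simq [ 44.6  22.4 -40.5 136.5 163.3   8.7 -52.3] 0.0 0.0
(36, 0, 0, 180) 8 simq [ 81.9  40.9 -62.7 126.8  77.4  11.3  60.7] 0.0 0.0
(36, 0, 0, 180) 4 simq [ 80.4  56.1 -62.9 129.1 117.5  21.9  29. ] 0.0 0.0
(36, 0, 0, 180) 2 simq [ 80.3  62.4 -63.1 129.3 123.6  26.6  26.9] 0.0 0.0
(36, 0, 0, 180) 5 simq [ 81.8  40.7 -62.4 126.8  77.   11.   61. ] 0.0 0.0
(36, 0, 0.0, 180) 8 simq [ 63.8  36.6 -71.8 136.6 110.3  26.    3.7] 0.0 0.0
(36, 0, 0, 180) 5 simq [ 44.1  34.4 -72.2 139.7 110.6  37.  -15.6] 0.0 0.0
(36, 0, 0, 180) 3 simq [ 36.8  43.3 -65.4 132.1 114.1  40.7 -13. ] 0.0 0.0
45
0.18 [6.18993227e-01 5.34826947e-02 4.39847120e-04]
```

View pics/scene5.png

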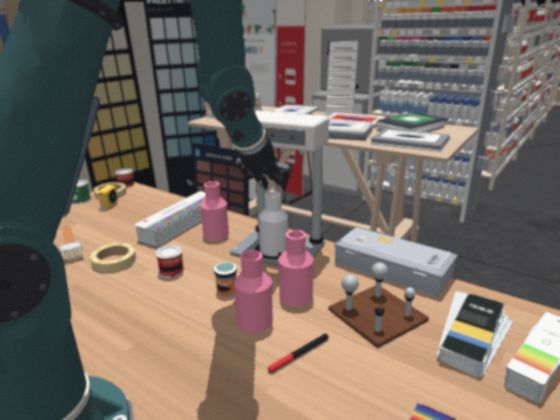

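```bash
sed -i 's/^b0=/B2=[.5567,-.3152]\nb0=/' step.py; python3 step.py "[([*(AX-.02*SX),.205],36,0,0,180),([*(AX-.06*SX),.225],36,0,0,180),([.57,-.1,.225],36,0,-12.5,180)]" 0 35 .1;  python3 -c "
from step import *
P,R=W([.57,-.1,.225],36,0,-12.5,180);P2,R2=W([*B2,.16],36,0,-25,180)
P3,R3=W([*B2,.1],36,0,-25,180)
np.set_printoptions(precision=3,suppress=True)
print(len(rows(P,R,P2,R2)),np.array(rows(P,R,P2,R2)))"
```

```text
t 20.775 ball [0.6199 0.0511 0.1797] open 0.451 F [-0.3609  0.6112 -0.3148]
q [ 11.0479  27.8677 -25.4075 131.6124 142.0707  17.3429 -48.179 ]
(36, 0, 0, 180) 1 simq [ 11.1261  23.4455 -24.9492 133.445  140.7921  14.6064 -47.8706] 0.0 0.0
(36, 0, 0, 180) 2 simq [ 13.4023  18.7262 -26.7788 137.1471 141.3928  13.1848 -49.2301] 0.0 0.0
(36, 0, -12.5, 180) 5 simq [ 28.2697  19.2115 -26.0186 136.1139 146.8547  11.601  -51.9532] 0.0 0.0
8
1, -34.2, 3.9, 0, 0, 0, 0,  0, -19.8, 10.3, 0, 0, 0, 0,  0, -19.8, 10.3, 0, 0, 0, 0,  -29.4, -1.4, 1.9, 0, 0.035, 0.026, 0,  -29.5, -0.6, 0.9, 0, 0.035, 0.026, 0,  -29.5, 0.1, -0.2, 0, 0.035, 0.026, 0,  -29.5, 0.9, -1.2, 0, 0.035, 0.026, 0,  -29.4, 1.6, -2.2, 0, 0.035, 0.026, 0,  
7 [[-31.599   7.244   5.827   0.      0.025   0.018]
 [-31.598   7.823   5.031   0.      0.025   0.018]
 [-31.566   8.401   4.234   0.      0.025   0.018]
 [-31.504   8.979   3.439   0.      0.025   0.018]
 [-31.411   9.555   2.646   0.      0.025   0.018]
 [-31.287  10.13    1.855   0.      0.025   0.018]
 [-31.133  10.702   1.068   0.      0.025   0.018]]
```

Call:
drive_tool(moves=[0, -12, -6, 0, 0, 0, -0.1, 1, -22, 10, 0, 0, 0, 0, 0, -20, 10, 0, 0, 0, 0, 0, -20, 10, 0, 0, 0, 0, -29.4, -1.4, 2, 0, 0.035, 0.026, 0, -29.5, -0.6, 1, 0, 0.035, 0.026, 0, -29.5, 0, 0, 0, 0.035, 0.026, 0, -29.5, 1, -1, 0, 0.035, 0.026, 0, -29.4, 1.6, -2, 0, 0.035, 0.026, 0, 0, 0, 0, 0, 0, 0, 0])

```text
time: 22.02
position: [0.5957, -0.1033, 0.1905]
ee_rot: [[0.053, 0.588, -0.807], [0.999, -0.034, 0.041], [-0.003, -0.808, -0.589]]
force: [0.0, -0.3, -0.6]
opening: 0.498
```

```bash
python3 step.py "[([*B2,.16],36,0,-25,180),([*B2,.1],36,0,-25,180)]" 0.1 35 .1
```

```text
t 22.025 ball [ 0.5698 -0.1018  0.226 ] open 0.498 F [ 0.0019 -0.2714 -0.5993]
q [ 26.433   19.908  -24.2672 134.7271 145.4176  11.3218 -50.7544]
(36, 0, -25, 180) 7 simq [ 51.5879  31.5527 -28.7965 131.1768 159.7841  15.791  -52.9863] 0.0 0.0
(36, 0, -25, 180) 2 simq [ 51.4321  39.3541 -29.123  132.288  162.1286  24.2479 -52.8602] 0.0 0.0
9
-31.3, 7.5, 5.9, 0, 0.025, 0.018, 0.1,  -31.3, 8.1, 5.1, 0, 0.025, 0.018, 0.1,  -31.3, 8.6, 4.3, 0, 0.025, 0.018, 0.1,  -31.2, 9.2, 3.5, 0, 0.025, 0.018, 0.1,  -31.1, 9.7, 2.8, 0, 0.025, 0.018, 0.1,  -31, 10.3, 2, 0, 0.025, 0.018, 0.1,  -30.8, 10.8, 1.2, 0, 0.025, 0.018, 0.1,  0, 24.3, 17.6, 0, 0, 0, 0.1,  0, 24.3, 17.6, 0, 0, 0, 0.1,
```

Call:
drive_tool(moves=[-31.3, 7.5, 5.9, 0, 0.025, 0.018, 0.1, -31.3, 8.1, 5.1, 0, 0.025, 0.018, 0.1, -31.3, 8.6, 4.3, 0, 0.025, 0.018, 0.1, -31.2, 9.2, 3.5, 0, 0.025, 0.018, 0.1, -31.1, 9.7, 2.8, 0, 0.025, 0.018, 0.1, -31, 10.3, 2, 0, 0.025, 0.018, 0.1, -30.8, 10.8, 1.2, 0, 0.025, 0.018, 0.1, 0, 16, 12, 0, 0, 0, 0.1, 0, 16, 12, 0, 0, 0, 0.1, 0, 16, 12, 0, 0, 0, 0.1, 0, 0, 0, 0, 0, 0, 0.1, 0, 0, 0, 0, 0, 0, 0.1])

```text
time: 23.52
position: [0.5819, -0.3192, 0.0643]
ee_rot: [[0.261, 0.568, -0.78], [0.965, -0.155, 0.21], [-0.001, -0.808, -0.589]]
force: [0.2, 0.5, -0.6]
opening: 0.55
```

```bash
python3 step.py "[([*B2,.0615],36,0,-25,180)]" 0.1 12 .1
python3 - <<'E'
from h import *
st=manip.get_state(); p,R=st['position'],st['ee_rot']; b=p-R[:,1]*.044
ims=[]
for n in ['scene','top']:
    s=manip.snapshot(n); c=w2p(s,[.5567,-.3152,.07])[0].astype(int); k=6
    im=cv2.resize(s['image'][c[1]-45:c[1]+35,c[0]-33:c[0]+33,::-1],None,fx=k,fy=k,interpolation=cv2.INTER_CUBIC)
    for P,col in [(b,(0,0,255)),([.5567,-.3152,.061],(0,255,0))]:
        cv2.circle(im,tuple(np.int32((w2p(s,[P])[0]-(c-[33,45])+.5)*k)),3,col,-1)
    ims.append(im)
cv2.imwrite('pics/z3.png',np.hstack(ims))
E
```

```text
t 23.525 ball [ 0.5569 -0.3124  0.0999] open 0.55 F [ 0.1948  0.4966 -0.5798]
q [ 50.3847  39.1079 -28.791  130.6179 160.6367  22.7723 -51.8927]
(36, 0, -25, 180) 4 simq [ 50.4862  44.0236 -28.6972 130.6773 162.3345  27.3056 -51.8761] 0.0 0.0
4
-0.7, 7.8, 5.6, 0, 0.001, 0, 0.1,  -0.7, 7.8, 5.5, 0, 0.001, 0, 0.1,  -0.7, 7.8, 5.5, 0, 0.001, 0, 0.1,  -0.7, 7.8, 5.5, 0, 0.001, 0, 0.1,
```

View pics/z3.png

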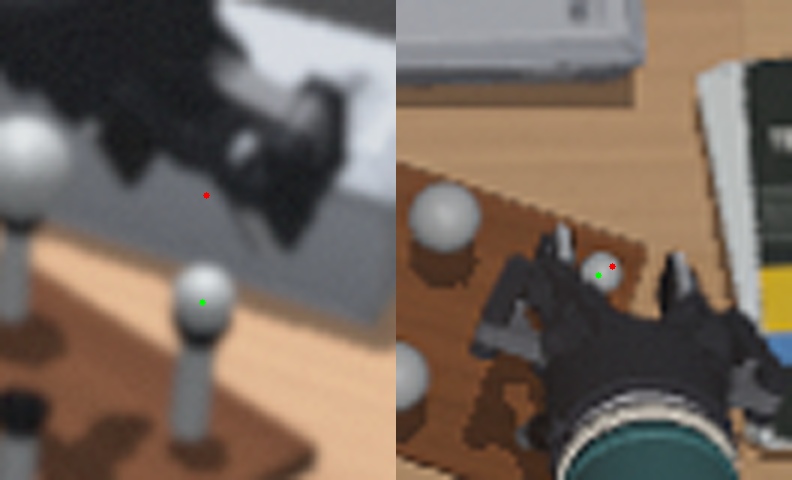

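Call:
drive_tool(moves=[-0.3, 7.8, 5.6, 0, 0.001, 0, 0.1, -0.3, 7.8, 5.6, 0, 0.001, 0, 0.1, -0.3, 7.8, 5.6, 0, 0.001, 0, 0.1, -0.3, 7.8, 5.6, 0, 0, 0, 0.1, 0, 0, 0, 0, 0, 0, 0.1, 0, 0, 0, 0, 0, 0, 0.1])

```text
time: 24.38
position: [0.5811, -0.321, 0.0249]
ee_rot: [[0.265, 0.568, -0.78], [0.964, -0.155, 0.215], [0.001, -0.809, -0.588]]
force: [-0.6, 0.5, -0.3]
opening: 0.548
```

```bash
cat > z.py <<'E'
from h import *
import sys
st=manip.get_state(); p,R=st['position'],st['ee_rot']; b=p-R[:,1]*.044; print(st['time'],b,st['opening'],st['force'])
ims=[]
for n in ['scene','top']:
    s=manip.snapshot(n); c=w2p(s,[.5567,-.3152,.07])[0].astype(int); k=6
    im=cv2.resize(s['image'][c[1]-45:c[1]+35,c[0]-33:c[0]+33,::-1],None,fx=k,fy=k,interpolation=cv2.INTER_CUBIC)
    for P,col in [(b,(0,0,255))]:
        cv2.circle(im,tuple(np.int32((w2p(s,[P])[0]-(c-[33,45])+.5)*k)),3,col,-1)
    ims.append(im)
cv2.imwrite('pics/%s.png'%sys.argv[1],np.hstack(ims))
E
python3 z.py z4;  python3 step.py "[([*B2,.0615],36,0,-25,180)]" 0.1 12 .1
```

```text
24.375 [ 0.5561607  -0.31414959  0.06043495] 0.5481014526231434 [-0.56633654  0.46317555 -0.28754179]
t 24.475 ball [ 0.5563 -0.3142  0.0608] open 0.546 F [-1.1393  0.0678 -0.7984]
q [ 50.5621  44.0234 -28.8879 130.8266 162.2424  27.5054 -51.8193]
(36, 0, -25, 180) 1 simq [ 50.5449  43.9078 -28.7938 130.6908 162.168   27.2117 -51.7458] 0.0 0.0
1
-0.8, -0.1, -0.9, 0.001, 0, 0, 0.1,
```

View pics/z4.png

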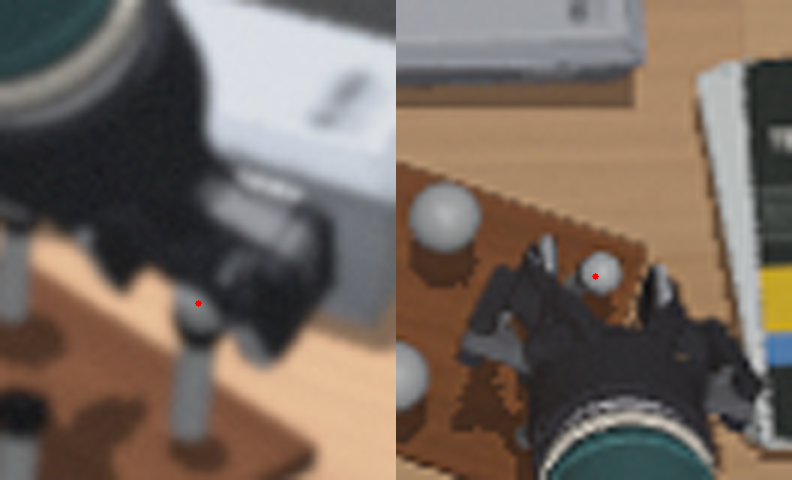

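Call:
drive_tool(moves=[0, 0, 0, 0, 0, 0, -0.5, 0, 0, 0, 0, 0, 0, -0.5, 0, 0, 0, 0, 0, 0, -0.5, 0, 0, 0, 0, 0, 0, -1, 0, 0, 0, 0, 0, 0, -1, 0, 0, 0, 0, 0, 0, -1, 0, 0, 0, 0, 0, 0, -1], newtons=30)

```text
time: 25.35
position: [0.5812, -0.3224, 0.0253]
ee_rot: [[0.267, 0.568, -0.779], [0.964, -0.158, 0.215], [-0.001, -0.808, -0.589]]
force: [-1.5, -4.3, 3.4]
opening: 0.209
```

```bash
python3 z.py z5
```

```text
25.35 [ 0.5561963  -0.31543471  0.06084506] 0.20869164025608916 [-1.54424785 -4.25256738  3.43191929]
```

View pics/z5.png

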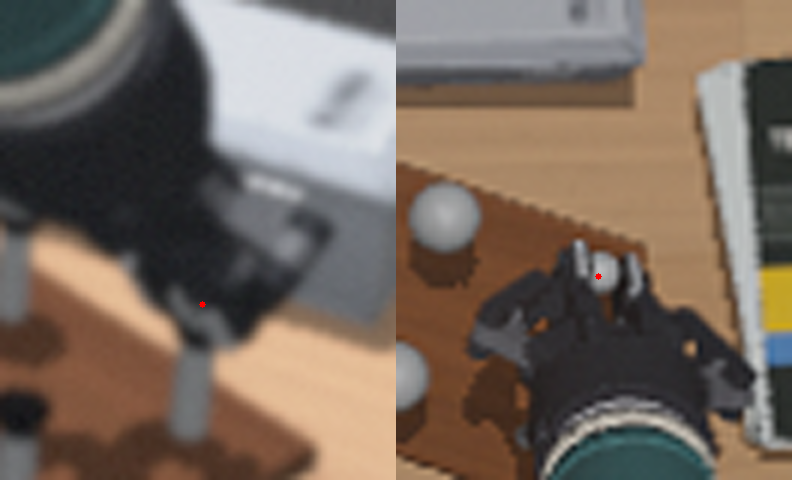

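Opening reads 0.209, the same as with ball 1. I lift straight up.

Call:
drive_tool(moves=[0, -4, -2.9, 0, 0, 0, -1, 0, -8, -5.8, 0, 0, 0, -1, 0, -16, -11.6, 0, 0, 0, -1, 0, -24, -17.5, 0, 0, 0, -1, 0, -24, -17.5, 0, 0, 0, -1, 0, -20, -14.5, 0, 0, 0, -1, 0, 0, 0, 0, 0, 0, -1])

```text
time: 26.32
position: [0.5821, -0.3192, 0.146]
ee_rot: [[0.261, 0.57, -0.779], [0.965, -0.154, 0.211], [0.0, -0.807, -0.59]]
force: [0.6, 0.2, -0.5]
opening: 0.203
```

```bash
python3 z.py z6; python3 step.py "[([.57,-.1,.225],36,0,-12.5,180),([*(AX-.06*SX),.225],36,0,0,180),([*(AX-.02*SX),.205],36,0,0,180)]" -1 35 .1
```

```text
26.325 [ 0.55704055 -0.31241644  0.18150906] 0.20326528274632685 [ 0.56411346  0.17060775 -0.48709536]
t 26.425 ball [ 0.5557 -0.3126  0.1789] open 0.206 F [ 0.1503 -0.2409 -1.7469]
q [ 50.0978  29.3821 -27.4502 128.8739 157.4973  11.6531 -51.8459]
(36, 0, -12.5, 180) 7 simq [ 24.9938  20.4903 -22.2563 132.7693 145.5544   9.7069 -50.5031] 0.0 0.0
(36, 0, 0, 180) 5 simq [ 11.3125  19.9609 -23.1621 133.9293 141.7414  11.0066 -48.4622] 0.0 0.0
(36, 0, 0, 180) 2 simq [  9.16    24.4781 -21.4256 130.1281 141.1818  12.0632 -47.3395] 0.0 0.0
14
30.6, -8.9, 1.1, 0, -0.025, -0.018, -1,  30.8, -8.3, 0.3, 0, -0.025, -0.018, -1,  31, -7.8, -0.5, 0, -0.025, -0.018, -1,  31.1, -7.2, -1.2, 0, -0.025, -0.018, -1,  31.2, -6.6, -2, 0, -0.025, -0.018, -1,  31.2, -6.1, -2.8, 0, -0.025, -0.018, -1,  31.2, -5.5, -3.6, 0, -0.025, -0.018, -1,  29.2, -2.4, 3.3, 0, -0.035, -0.026, -1,  29.4, -1.6, 2.2, 0, -0.035, -0.026, -1,  29.5, -0.9, 1.2, 0, -0.035, -0.026, -1,  29.5, -0.1, 0.2, 0, -0.035, -0.026, -1,  29.5, 0.6, -0.9, 0, -0.035, -0.026, -1,  0, 19.8, -10.3, 0, 0, 0, -1,  0, 19.8, -10.3, 0, 0, 0, -1,
```

View pics/z6.png

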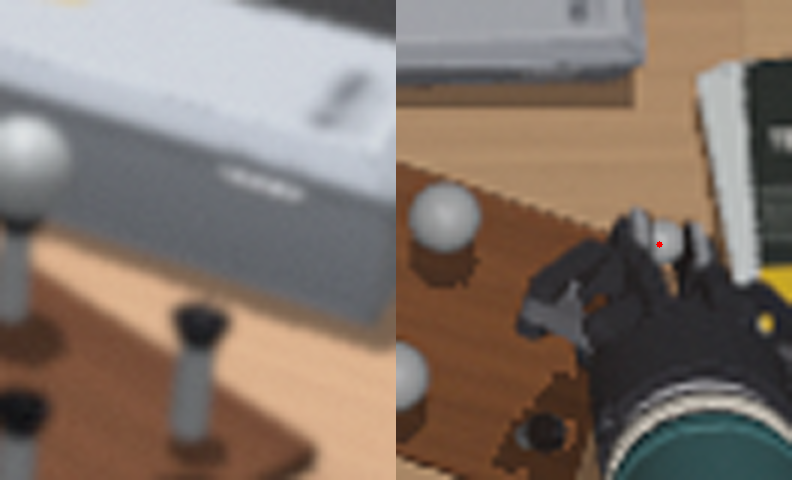

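Ball 2 is held: its cup (scene crop 200,320) is empty and the ball sits between the fingertips. I carry it over.

Call:
drive_tool(moves=[30.6, -9, 1.1, 0, -0.025, -0.018, -1, 30.8, -8.3, 0.3, 0, -0.025, -0.018, -1, 31, -7.8, -0.5, 0, -0.025, -0.018, -1, 31.1, -7.2, -1.2, 0, -0.025, -0.018, -1, 31.2, -6.6, -2, 0, -0.025, -0.018, -1, 31.2, -6.1, -2.8, 0, -0.025, -0.018, -1, 31.2, -5.5, -3.6, 0, -0.025, -0.018, -1, 29.2, -2.4, 3.3, 0, -0.035, -0.026, -1, 29.4, -1.6, 2.2, 0, -0.035, -0.026, -1, 29.5, -1, 1.2, 0, -0.035, -0.026, -1, 29.5, 0, 0, 0, -0.035, -0.026, -1, 29.5, 0.6, -1, 0, -0.035, -0.026, -1])

```text
time: 27.92
position: [0.5826, 0.0454, 0.1879]
ee_rot: [[-0.168, 0.576, -0.8], [0.986, 0.1, -0.134], [0.003, -0.811, -0.585]]
force: [1.1, -0.4, 0.1]
opening: 0.205
```

```bash
python3 step.py "[([*(AX-.03*SX),.21],36,0,0,180),([.6195,.0512,.2],36,0,0,180)]" -1 25 .1
```

```text
t 27.925 ball [0.5573 0.041  0.2235] open 0.205 F [ 1.0623 -0.4314  0.0526]
q [ 13.4086  19.2028 -26.5744 136.9412 142.1407  13.1363 -49.7986]
(36, 0, 0, 180) 2 simq [ 11.4316  22.5782 -25.0429 134.2021 141.4897  14.3475 -48.6495] 0.0 0.0
(36, 0, 0, 180) 2 simq [  9.3399  25.3397 -22.8323 130.7386 140.4168  13.8928 -47.0739] 0.0 0.0
4
0.1, 14.3, -8.3, -0.002, -0.001, 0.001, -1,  0.1, 14.3, -8.3, -0.002, -0.001, 0.001, -1,  -0.4, 13.7, -10.4, 0, 0, 0, -1,  -0.4, 13.7, -10.4, 0, 0, 0, -1,
```

Call:
drive_tool(moves=[0, 14.3, -8.3, -0.002, -0.001, 0.001, -1, 0, 14.3, -8.3, -0.002, -0.001, 0.001, -1, -0.4, 13.7, -10.4, 0, 0, 0, -1, -0.4, 13.7, -10.4, 0, 0, 0, -1, 0, 0, 0, 0, 0, 0, -1, 0, 0, 0, 0, 0, 0, -1])

```text
time: 28.68
position: [0.6464, 0.0536, 0.1665]
ee_rot: [[-0.165, 0.583, -0.795], [0.986, 0.097, -0.134], [-0.001, -0.807, -0.591]]
force: [0.3, 0.2, -0.6]
opening: 0.203
```

```bash
python3 zoom.py z7; python3 step.py "[([.6198,.051,.1797],36,0,0,180)]" -1 12 .1
```

```text
[0.62071509 0.04930839 0.20203424] 0.2032644730230825 [ 0.32173577  0.17265179 -0.61811558]
t 28.775 ball [0.6204 0.0493 0.2023] open 0.21 F [-0.2796 -0.9011 -0.7408]
q [  9.5638  24.9654 -22.9491 130.9652 140.645   13.9785 -47.3492]
(36, 0, 0, 180) 2 simq [ 10.8449  27.9332 -25.1321 131.6437 142.6308  17.3731 -48.7188] 0.0 0.0
2
0.9, 9, 6.9, 0.002, -0.001, -0.001, -1,  0.9, 9, 6.9, 0.002, -0.001, -0.001, -1,
```

View pics/z7.png

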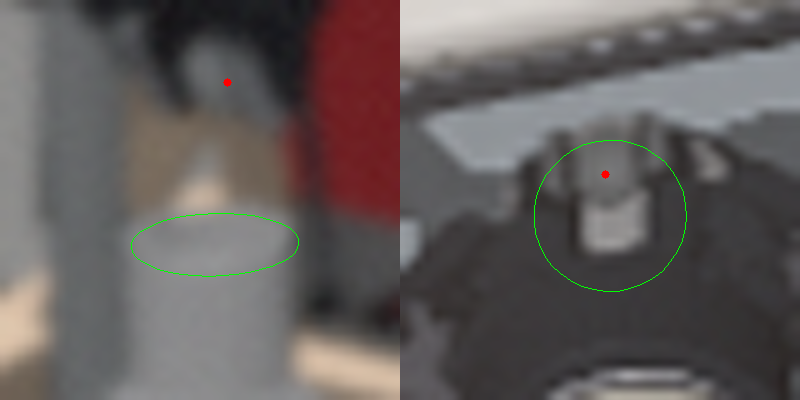

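Call:
drive_tool(moves=[0.9, 9, 6.9, 0.002, -0.001, -0.001, -1, 0.9, 9, 6.9, 0.002, -0.001, -0.001, -1, 0, 0, 0, 0, 0, 0, -1, 0, 0, 0, 0, 0, 0, -1])

```text
time: 29.28
position: [0.6459, 0.0553, 0.1438]
ee_rot: [[-0.168, 0.58, -0.797], [0.986, 0.098, -0.136], [-0.0, -0.809, -0.588]]
force: [0.3, -0.5, -0.8]
opening: 0.205
```

```bash
python3 zoom.py z8
```

```text
[0.62040632 0.05101588 0.17936246] 0.2052418994032646 [ 0.29487263 -0.48974893 -0.76617646]
```

View pics/z8.png

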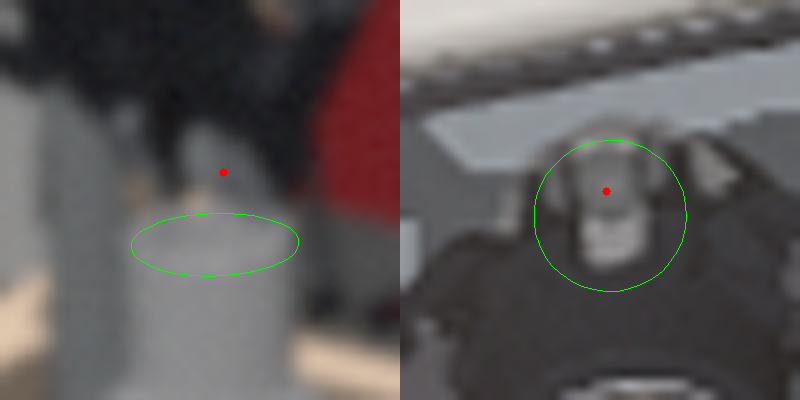

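Call:
drive_tool(moves=[0, 0, 0, 0, 0, 0, -0.1, 0, 0, 0, 0, 0, 0, -0.1, 0, 0, 0, 0, 0, 0, -0.1, 0, 0, 0, 0, 0, 0, -0.1, 0, 0, 0, 0, 0, 0, -0.1, 0, 0, 0, 0, 0, 0, -0.1])

```text
time: 30.12
position: [0.646, 0.0554, 0.1441]
ee_rot: [[-0.168, 0.58, -0.797], [0.986, 0.098, -0.136], [-0.001, -0.809, -0.588]]
force: [0.1, 0.2, 0.8]
opening: 0.449
```

```bash
python3 zoom.py z9
```

```text
[0.62047718 0.05107221 0.1796997 ] 0.44917820200347247 [0.12084457 0.23609425 0.78753113]
```

View pics/z9.png

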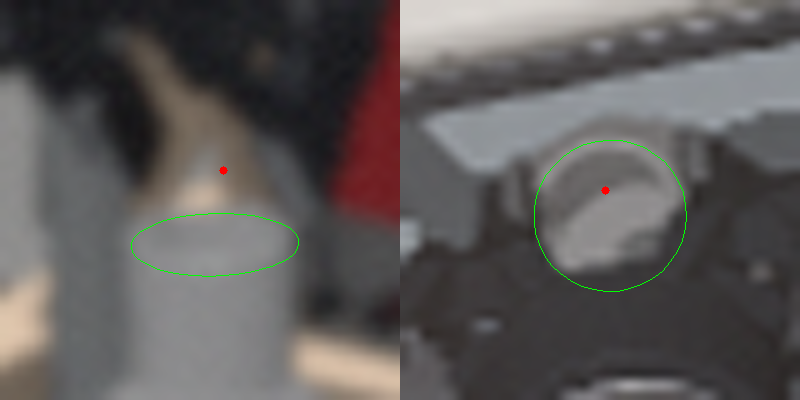

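Call:
drive_tool(moves=[0, -12, -6, 0, 0, 0, -0.1, 0, -22, 10, 0, 0, 0, -0.1, 0, -20, 10, 0, 0, 0, -0.1, 0, -20, 10, 0, 0, 0, -0.1, -29.4, -1.4, 2, 0, 0.035, 0.026, -0.1, -29.5, -0.6, 1, 0, 0.035, 0.026, -0.1, -29.5, 0, 0, 0, 0.035, 0.026, -0.1, -29.5, 1, -1, 0, 0.035, 0.026, -0.1, -29.4, 1.6, -2, 0, 0.035, 0.026, -0.1, 0, 0, 0, 0, 0, 0, -0.1, 0, 0, 0, 0, 0, 0, -0.1])

```text
time: 31.6
position: [0.5962, -0.1012, 0.1901]
ee_rot: [[0.048, 0.588, -0.807], [0.999, -0.03, 0.037], [-0.002, -0.808, -0.589]]
force: [-0.4, 0.2, -0.4]
opening: 0.452
```

Run:
```python
from h import *
np.set_printoptions(precision=4,suppress=True)
st=manip.get_state(); print(st['time'],st['position'],st['force'],st['dq'])
out=[]
for n in ['scene','top']:
    s=manip.snapshot(n); out.append(s['image'][...,::-1])
    for q in ['ball_a_center','big_a_center','bottle_mouth','bottle','pot_mid','tin_mid']:
        for d in manip.spot_point(s,q)[:5]:
            print(n,q,round(d['p'],2),c2w(s,d['location'])[0])
t=out[1]; sc=out[0]
cv2.imwrite('pics/fin.png',np.hstack([cv2.resize(sc[100:340,160:440],(400,343)),cv2.resize(t[110:290,190:400],(400,343))]))
s=manip.snapshot('top'); c=w2p(s,[.617,.0515,.162])[0].astype(int)
cv2.imwrite('pics/mouth.png',cv2.resize(s['image'][c[1]-20:c[1]+20,c[0]-20:c[0]+20,::-1],None,fx=12,fy=12,interpolation=cv2.INTER_CUBIC))
```

```text
31.6 [ 0.5962 -0.1012  0.1901] [-0.3898  0.1592 -0.3641] [-0.5195  0.1329 -0.7216  0.2581  0.0154  0.2971  0.0139]
scene big_a_center 0.57 [ 0.5089 -0.211   0.0674]
scene bottle_mouth 0.9 [0.6127 0.2508 0.1548]
scene bottle_mouth 0.79 [ 0.3774 -0.0733  0.1519]
scene bottle_mouth 0.68 [ 0.491  -0.096   0.1494]
scene bottle_mouth 0.59 [0.616  0.0531 0.1639]
scene bottle 0.95 [ 0.4979 -0.0941  0.0021]
scene bottle 0.93 [0.6211 0.0559 0.0162]
scene bottle 0.85 [0.6104 0.2534 0.0014]
scene bottle 0.62 [ 0.3768 -0.0755  0.0018]
scene pot_mid 0.57 [0.4278 0.0455 0.033 ]
top ball_a_center 0.34 [0.6175 0.0534 0.0116]
top ball_a_center 0.29 [0.617  0.052  0.1609]
top big_a_center 0.43 [ 0.5112 -0.211   0.0646]
top bottle_mouth 0.86 [0.61   0.2523 0.1496]
top bottle 0.88 [0.617  0.0494 0.0121]
top bottle 0.87 [ 0.6108  0.2548 -0.001 ]
top bottle 0.47 [ 0.4975 -0.097  -0.0029]
top pot_mid 0.71 [0.4262 0.0391 0.0278]
top tin_mid 0.67 [0.414  0.2051 0.0294]
```

View pics/fin.png

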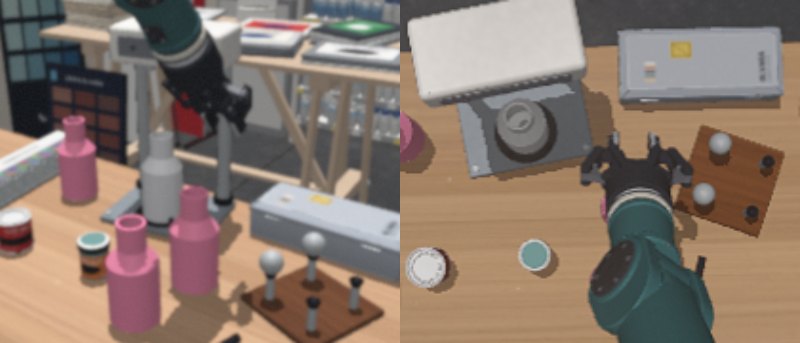

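View pics/mouth.png

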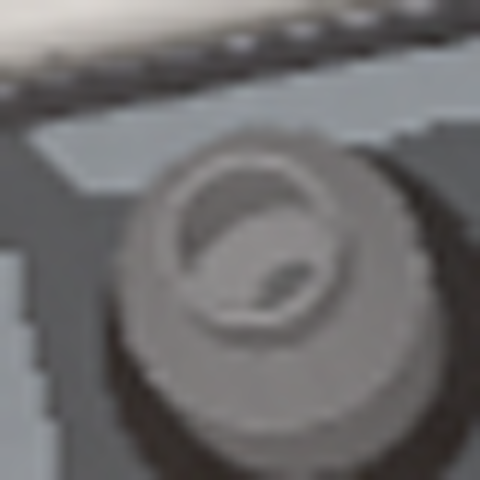

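Both small cups are empty and both big balls are on theirs. The bottle, pot and tin stand where they were, and something dark shows on the bottle floor through the mouth. The arm is clear, so I hand in.

```bash
python3 -c "
from bench import manip
print(manip.close_job())"
```

```text
the job is handed in; nothing more can be done
None
```

I put both small steel balls into the grey bottle, one at a time through its neck, and handed the job in at about 32 s of the 72 s. The gripper leaned about 36° for both drops. No verdict came back, so this rests on my own checks.

**Last checks that held:**
- Both small-ball cups are empty and the fingers are empty; no loose ball shows in either picture.
- Both big balls are on their cups.
- The bottle stands upright, with its mouth within about 2 mm of where it was. The pot and tin have not moved.
- The arm stopped clear of everything. No force above about 6 N showed in any reading I took between moves.

**Less certain:**
- **Balls in the bottle:** I could not see two separate balls inside. I saw a dark spot through the mouth. The top camera's detector gave low-confidence hits at the bottle floor (p 0.34) and at the mouth (p 0.29), but the mouth looked clear in the enlarged picture.
- **Reported tool position:** The visible fingertips sat about 37 mm behind the reported TCP, so I placed the grasps and drops by camera.
- **Cameras:** The two cameras disagreed by 3–5 mm in x, so I aimed between them.
- **Joint limits:** The first approach ran two wrist joints right up to their limits, and the elbow came within 1° of its limit while I worked round it. No reading passed a limit. I gave the tool a half turn and reached the bottle in a different wrist position.

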